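# Hold a blank in the curing box

### The job

The small grey curing box has an amber side screen with a bow handle on its left and another on its right: raise both fully upright. Then pick up the standing brown wood blank, pass its lower end straight down through the slot in the box's roof and press the red spring pad beneath clearly down with it (half its travel is right). Finish while still holding the blank there with the pad pressed: do not let go, and leave the glue bottle, tape roll and wax block alone.

Things in the scene. Friction and masses are not known exactly. Their poses are not given: they have to be found in the camera images.
- curing_box: Grey metal box, fixed to the desk, 116 (x) x 100 (y) mm, 100 mm high, open on its left (+y) and right (-y) sides until the screens are raised. Origin: centre of its underside, on the desk; z up; x points away from the robot at yaw 0. The two screens are hinged along lines parallel to its x axis, at y = +50 mm (left) and y = -50 mm (right), z = 26 mm.
- slot_mouth (a point): Centre of the slot in the roof, at the level of the roof's upper face (100 mm above the desk); axes as the box's. The slot is 33 mm along x and 50 mm along y, through a roof 8 mm thick, with a 1.5 mm chamfer at the mouth: 2 mm clear on every side of the wood blank. The red pad's top lies 20 mm below this point.
- pad (a joint): Red spring pad under the slot, 38 x 56 mm: 0 = up, grows as it is pressed down, 0.010 m = on its stop. It takes about 2 N to start and 6 N at the stop (spring 400 N/m), and it springs back when let go; the blank's weight alone does not press it.
- left_screen (a joint): Amber screen on the box's left (+y) side: 0 = lying out flat, 1.571 rad = upright at its stop. Its stiff hinge (about 0.1 N m of friction) keeps it wherever it is left; starts between 0 and 0.35 rad.
- left_screen_grip (a point): Middle of the left screen's steel handle bar. The bar is round, 10 mm thick, 68 mm long, parallel to the hinge and 110 mm from it (26 mm above the desk when flat, 136 mm when upright, so that its top then stands 41 mm above the roof: carry the blank over it); black legs at its ends carry it; there is 39 mm of open gap between bar and panel. Taken from above across the bar and led round the arc, it turns between the jaws.
- right_screen (a joint): Amber screen on the box's right (-y) side: 0 = lying out flat, 1.571 rad = upright at its stop; otherwise as the left one.
- right_screen_grip (a point): Middle of the right screen's handle bar, which is like the left one's.
- wood_blank: Brown wooden block standing loose on its end, 29 (x) x 46 (y) x 66 (z) mm, about 70 g. Origin: centre of its underside. Grip it across the 29 mm, with the fingertips no lower than 32 mm below its top, so that they stay above the roof; it fits the slot with its x along the box's x, either way round.
- glue_bottle: White glue bottle with a red tip, 45 mm wide, 104 mm high; origin under its centre. Leave it alone.
- tape_roll: Black roll of tape lying flat, 46 mm across, 18 mm high; origin under its centre. Leave it alone.
- wax_block: Orange-brown wax block lying flat, 30 x 56 x 22 mm; origin under its centre. Leave it alone.
Not all that is in view belongs to the job. Of the things that look like the wood_blank, the smallest one is meant.

How it is judged:
By the outcome, as a careful person would: the job done as asked, in the order asked, and still so for the second after the job is handed in, while the arm keeps its last pose, push and grip.
It also fails if it takes over 72 s, if anything falls off the work surface, if the arm or the gripper's body presses on something with over 40 N, if the wrist force passes 120 N, or if a joint passes its speed limit or range.

### The arm

A 6-joint arm with a two-finger parallel gripper is mounted at the origin on a cart in front of the work surface, level with it; the furniture and walls round the work are solid. World frame = base frame: x ahead of the robot, y to its left, z up, the work surface at z = 0. Lengths are in m, angles in rad, forces in N, time in s.
With the tool pointing down it reaches from about 0.4 to 0.925 m from the base axis. Payload 12.5 kg.
Tool frame: the origin (TCP) lies at the very end of the fingers, on their centre line; the grasp point (between the pads) lies 19 mm behind it (r.grasp_offset is the distance from the TCP to the grasp point, in m); x points along the fingers, y is the direction in which the jaws open and shut, and the axes are right-handed (so a half turn about x gives the same grasp; the last joint's range is limited). The gripper opens to 95 mm and grips with 3 to 60 N. Pads are 20 mm wide; open, the fingers measure 119 mm over their backs; the gripper's body (75 mm by 180 mm) begins 59 mm behind the grasp point.
Start: joints at [-1.421, 0.491, 1.559, -0, 1.092, -0.106], TCP at [0.158, -0.605, 0.215] pointing down, gripper open.
Joint ranges: [-3.1, 3.1], [-0.84, 2.19], [0.05, 2.79], [-1.13, 4.28], [0.06, 2.93], [-2.69, 2.69]. Speed limits (rad/s): [2.22, 2.22, 2.79, 3.14, 3.14, 3.14].

### API

Orientations are given as a unit quaternion [x, y, z, w].
In Python, from cell import r gives the robot as it stands.
- The arm moves only by the tool arm_command, never from a script. Its argument "targets" is text: rows parted by semicolons, each of 6 numbers parted by spaces: the shift along the world's x, y, z in cm, then the turn, a rotation vector about the world's x, y, z in degrees. A call has exactly 5 rows; each row is the pose to reach, as a shift and turn from the pose commanded when the call began; what a row does not reach only later rows make up. A row lasts 1/10 s, in which the tool goes at most 50 mm and 8.59 degrees, less where a joint would pass 70% of its speed; a pose out of reach is approached as far as the arm can. A call with a gripper value outside its range is refused whole. "claw" is the opening in per cent of the stroke, from 0 (shut) to 100 (fully open), set as the call begins (left out, the last holds). The fingers move at their own pace and stop on an object; "newtons" is the grip in N (left out, the last holds). Time passes only in rows, so rows that repeat a pose let the fingers close, or fill a call up. It gives the time, the measured TCP pose, the force and the opening at its end, in the units of the state.
- r.observe(): the state, without advancing time (a new reading comes with each control period).
- r.snapshot(name): name is "side" or "top" or "wrist"; returns the picture (400x640x3 uint8, red, green, blue); there is no depth.
- r.camera_params(name): a dict with "fx", "fy", "cx", "cy" (pixels), "origin" and "attitude" of the camera in the world. Camera axes: x right, y up, looking along -z (the intrinsics and any distortion apply to the point x, -y, -z); pixel columns grow to the right and rows downward; lengths in m; the calibration is good to about 2 mm. A picture is of the moment at which its call begins: read the wrist's pose just before it. camera_params takes no time and is no camera call; for the wrist camera it gives the pose at the moment of the call.
- r.hand_in(): hands the job in, once; it reports no verdict.
The state is a dict: "t": time; "joints": joint angles; "joint_velocities": joint speeds; "effort": joint torques, N m; "eef_pos": TCP position; "tool_rot": TCP orientation; "wrist_force": force on the tool from outside, world axes, zero at the start; "ft_torque": the same for the moment, N m; "grip_width": opening from 0.0 (shut) to 1.0 (fully open).
Only numpy, scipy, OpenCV 4.12 (cv2) and the standard library are available. Lean on these libraries where they do the work, as an engineer would, in place of code of your own. Each camera call takes 0.05 s, during which the arm holds its last target.

## Working session

There is one attempt and no reset: what is moved stays moved. The work goes in short steps, Python scripts to look and compute and a tool call to move; the robot and the scene stay as the last step left them, time stands still between calls to the robot, and variables do not carry over. Pictures are saved under pics/ and viewed, and the job is handed in when it is done.

Besides the shell and the picture viewer there is one more tool, called after "Emit:" in YAML: its name, and indented under it one key for each argument. arm_command: Moves the arm, as the interface text tells. Its arguments: {"type":"object","properties":{"targets":{"type":"string"},"claw":{"type":"number"},"newtons":{"type":"number"}},"required":["targets"]}

```bash
ls; mkdir -p pics
python3 - <<'E'
from cell import r
import cv2
s=r.observe(); print(s)
for n in ["side","top"]:
    p=r.camera_params(n); print(n,p)
    im=r.snapshot(n); cv2.imwrite(f"pics/{n}0.png",im[:,:,::-1])
E
```

```text
pics
{'t': 0.0, 'joints': array([-1.42061063e+00,  4.91538916e-01,  1.55943803e+00,  1.51866493e-05,
        1.09170459e+00, -1.05627819e-01]), 'joint_velocities': array([ 1.20794267e-03, -8.52644615e-04,  4.39369934e-04,  2.43706197e-05,
       -1.67634471e-03, -1.65481014e-04]), 'effort': array([-4.25364604e-03, -6.12650943e+01, -2.58184147e+01,  6.90574246e-02,
        4.82243439e-02, -9.74830346e-05]), 'eef_pos': array([ 0.15811801, -0.60442061,  0.21407851]), 'tool_rot': array([-0.70132688, -0.09057985,  0.70133451, -0.08980986]), 'wrist_force': array([-0.28263534,  0.28536716, -0.66407646]), 'ft_torque': array([ 0.05860032, -0.00437729,  0.03113087]), 'grip_width': 0.9998037369463565}
side {'fx': 506.9759172676046, 'fy': 506.9759172676046, 'cx': 328.97998146102793, 'cy': 200.84548168940336, 'origin': array([0.45256457, 0.83020826, 0.80643994]), 'attitude': array([-0.02648509,  0.41874746,  0.90493617, -0.07099036])}
top {'fx': 449.02855331818483, 'fy': 449.02855331818483, 'cx': 317.340499665357, 'cy': 201.28570542309672, 'origin': array([ 0.43242676, -0.01530871,  1.15527342]), 'attitude': array([-0.049556  ,  0.03980277,  0.7150807 , -0.6961462 ])}
```

View pics/side0.png

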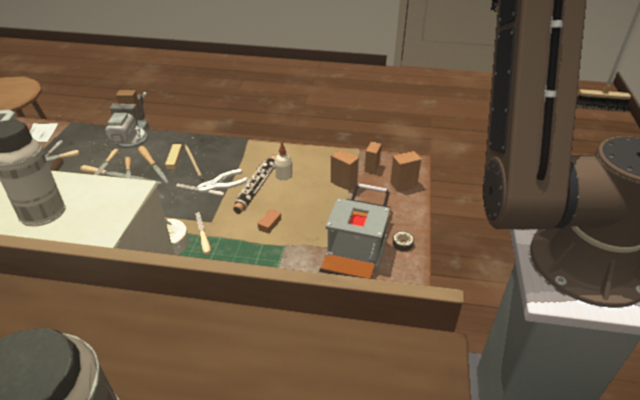

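View pics/top0.png

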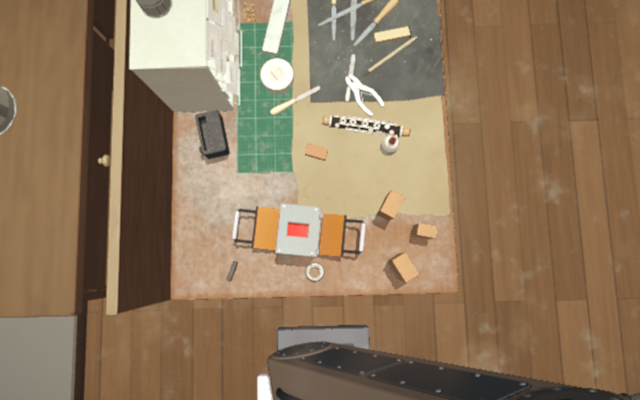

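```bash
cat > h.py <<'E'
import numpy as np, cv2
from scipy.spatial.transform import Rotation as R
from scipy.optimize import least_squares
def ray(p,u,v):
    d=np.array([(u-p['cx'])/p['fx'],-(v-p['cy'])/p['fy'],-1.0])
    return p['origin'],R.from_quat(p['attitude']).apply(d)
def atz(p,u,v,z):
    o,d=ray(p,u,v); return o+d*(z-o[2])/d[2]
def proj(p,X):
    c=R.from_quat(p['attitude']).inv().apply(np.atleast_2d(X)-p['origin'])
    return np.c_[p['cx']+p['fx']*c[:,0]/-c[:,2], p['cy']-p['fy']*c[:,1]/-c[:,2]]
def crop(im,x0,y0,w,h,k,fn):
    c=cv2.resize(im[y0:y0+h,x0:x0+w,::-1],None,fx=k,fy=k,interpolation=cv2.INTER_CUBIC); cv2.imwrite(fn,c)
E
python3 - <<'E'
import cv2
from h import *
t=cv2.imread("pics/top0.png")[:,:,::-1]; s=cv2.imread("pics/side0.png")[:,:,::-1]
crop(t,225,180,220,110,3.6,"pics/t0c.png"); crop(s,310,130,130,150,4,"pics/s0c.png")
E
```

```text
(no output)
```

View pics/t0c.png

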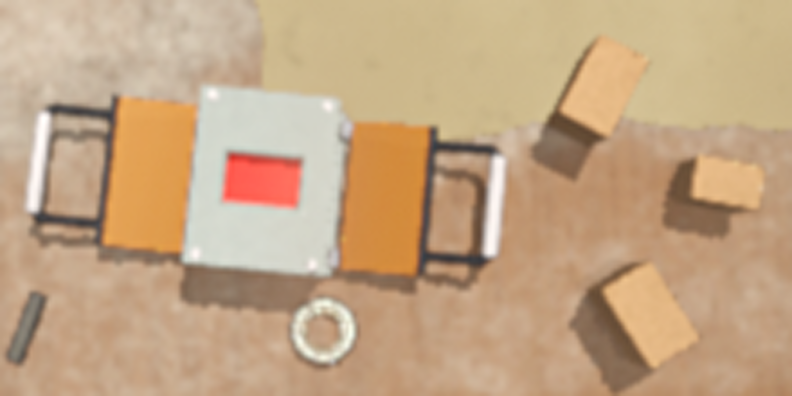

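View pics/s0c.png

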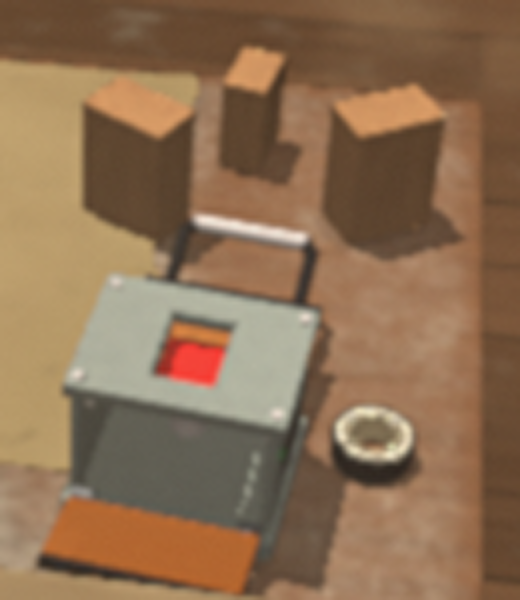

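```bash
cat > m0.py <<'E'
from cell import r
from h import *
p=r.camera_params("top"); q=r.camera_params("side")
f=lambda u,v:(225+u/3.6,180+v/3.6)
def poly(pts,z,p=p,f=f):
    P=np.array([atz(p,*f(*a),z)[:2] for a in pts]); return P
for nm,pts,z in [("roof",[(200,86),(343,103),(326,277),(183,260)],.1),("slot",[(226,153),(301,158),(297,207),(222,202)],.1),
   ("blank",[(697,155),(764,163),(758,211),(691,200)],.066)]:
    P=poly(pts,z); print(nm,P.round(4).tolist(),"c",P.mean(0).round(4)); 
    print("  sides",np.linalg.norm(P-np.roll(P,-1,0),axis=1).round(4), "ang",np.degrees([np.arctan2(*(P[(i+1)%4]-P[i])[::-1]) for i in range(4)]).round(1))
for z in (.026,.04,.06): print("bars",z,poly([(44,112),(33,213),(499,150),(490,257)],z).round(4).tolist())
# side
g=lambda u,v:(310+u/4,130+v/4)
for nm,pts,z in [("roof",[(112,275),(322,312),(283,428),(66,388)],.1),("blank",[(245,46),(286,55),(268,97),(224,84)],.066)]:
    P=poly(pts,z,q,g); print("S",nm,P.round(4).tolist(),"c",P.mean(0).round(4)); print("  sides",np.linalg.norm(P-np.roll(P,-1,0),axis=1).round(4))
# tri for right bar ends
for a,b in [((500,150),(190,217)),((492,257),(312,241))]:
    o1,d1=ray(p,*f(*a)); o2,d2=ray(q,*g(*b)); A=np.c_[d1,-d2]; s=np.linalg.lstsq(A,o2-o1,rcond=None)[0]; print("tri",((o1+d1*s[0]+o2+d2*s[1])/2).round(4), np.linalg.norm(A@s-(o2-o1)).round(4))
E
python3 m0.py
```

```text
roof [[0.563, 0.0849], [0.5491, -0.009], [0.4361, 0.0051], [0.4494, 0.0977]] c [0.4994 0.0447]
  sides [0.0948 0.1139 0.0936 0.1143] ang [-98.4 172.9  81.8  -6.4]
slot [[0.5183, 0.0685], [0.5137, 0.0195], [0.4818, 0.0228], [0.4864, 0.0717]] c [0.5001 0.0456]
  sides [0.0493 0.0321 0.0491 0.0321] ang [-95.4 174.   84.7  -5.7]
blank [[0.5112, -0.2459], [0.5046, -0.2905], [0.4725, -0.2846], [0.4811, -0.2403]] c [ 0.4923 -0.2653]
  sides [0.045  0.0326 0.0451 0.0306] ang [-98.4 169.5  79.1 -10.6]
bars 0.026 [[0.5568, 0.2022], [0.486, 0.2101], [0.5213, -0.1167], [0.4471, -0.1075]]
bars 0.04 [[0.5552, 0.1995], [0.4853, 0.2073], [0.5202, -0.1154], [0.447, -0.1064]]
bars 0.06 [[0.553, 0.1956], [0.4844, 0.2033], [0.5186, -0.1136], [0.4467, -0.1048]]
S roof [[0.5515, -0.0022], [0.4374, 0.0097], [0.4514, 0.1007], [0.5623, 0.0897]] c [0.5007 0.0495]
  sides [0.1146 0.0921 0.1114 0.0925]
S blank [[0.5022, -0.2869], [0.4749, -0.2809], [0.4828, -0.2316], [0.5116, -0.2413]] c [ 0.4929 -0.2601]
  sides [0.0279 0.0499 0.0305 0.0466]
tri [ 0.5191 -0.1146  0.056 ] 0.0003
tri [ 0.4464 -0.1066  0.0539] 0.0007
```

```bash
cat >> h.py <<'E'
def Rdown(a):
    """tool x down, jaw y along world heading a (deg)"""
    a=np.radians(a); x=np.array([0,0,-1.]); y=np.array([np.cos(a),np.sin(a),0]); return R.from_matrix(np.c_[x,y,np.cross(x,y)])
def go(s,pos,a=None,Rt=None):
    R0=R.from_quat(s['tool_rot']); 
    if Rt is None: Rt=min((Rdown(a),Rdown(a+180)),key=lambda q:(q*R0.inv()).magnitude())
    print("shift cm",((np.array(pos)-s['eef_pos'])*100).round(2),"turn",np.degrees((Rt*R0.inv()).as_rotvec()).round(2))
E
python3 - <<'E'
from cell import r
from h import *
s=r.observe(); M=R.from_quat(s['tool_rot']).as_matrix(); print(M.round(3)); 
go(s,[.483,-.111,.12],83.5); go(s,[.4925,-.263,.12],-10)
w=r.camera_params("wrist"); print(w, R.from_quat(s['tool_rot']).inv().apply(w['origin']-s['eef_pos']))
p=r.camera_params("top")
for u,v in [(172,296),(172,110)]: print(atz(p,u,v,0))
for z in (.2,.3,.4): print(z,atz(p,122,200,z))
E
```

```text
[[-0.     0.253 -0.967]
 [ 0.001 -0.967 -0.253]
 [-1.    -0.001 -0.   ]]
shift cm [32.49 49.35 -9.41] turn [ -0.05   0.   -21.16]
shift cm [33.44 34.15 -9.41] turn [-4.000e-02 -4.000e-02  6.534e+01]
{'fx': 286.49450363790953, 'fy': 286.49450363790953, 'cx': 312.7478431916066, 'cy': 206.90681053655348, 'origin': array([ 0.22235619, -0.58822887,  0.3839283 ]), 'attitude': array([-0.09325585,  0.07267058, -0.6067417 ,  0.78605779])} [-0.16977277  0.00038958 -0.06624963]
[0.34748679 0.37388275 0.        ]
[0.83652675 0.38126421 0.        ]
0.2 [0.56858789 0.41810366 0.2       ]
0.3 [0.55433426 0.37273316 0.3       ]
0.4 [0.54008063 0.32736266 0.4       ]
```

Emit:
arm_command:
  targets: "2.2 3.3 0 0 0 -1.5; 4.4 6.6 0 0 0 -3; 6.6 9.9 0 0 0 -4.5; 8.8 13.2 0 0 0 -6; 11 16.5 0 0 0 -7.5"
  claw: 40

```text
t: 0.6
eef_pos: [0.2687, -0.4382, 0.2145]
tool_rot: [-0.706, -0.044, 0.706, -0.044]
wrist_force: [-0.2, -0.6, -0.8]
grip_width: 0.637
```

Emit:
arm_command:
  targets: "2.2 3.3 0 0 0 -1.5; 4.4 6.6 0 0 0 -3; 6.6 9.9 0 0 0 -4.5; 8.8 13.2 0 0 0 -6; 11 16.5 0 0 0 -7.5"

```text
t: 1.1
eef_pos: [0.3787, -0.2732, 0.2146]
tool_rot: [-0.707, 0.003, 0.707, 0.003]
wrist_force: [0.3, -0.1, 0.1]
grip_width: 0.4
```

Emit:
arm_command:
  targets: "2.1 3.3 0 0 0 -1.2; 4.2 6.6 0 0 0 -2.4; 6.3 9.9 0 0 0 -3.6; 8.4 13.2 0 0 0 -4.8; 10.5 16.3 0 0 0 -6.2"

```text
t: 1.6
eef_pos: [0.4837, -0.11, 0.2146]
tool_rot: [-0.706, 0.041, 0.706, 0.041]
wrist_force: [-0.5, 0.6, 0.2]
grip_width: 0.402
```

Run:
```python
from cell import r
from h import *
s=r.observe(); print(s['t'],s['eef_pos'],s['joints'],s['grip_width']); go(s,[.483,-.111,.12],83.5)
im=r.snapshot("wrist"); cv2.imwrite("pics/w1.png",im[:,:,::-1])
p=r.camera_params("wrist"); print(proj(p,[[.483,-.111,.055],[.5,.046,.1],[.4925,-.263,.066]]).round(0))
np.save("w1.npy",dict(p=p,s=s),allow_pickle=True)
```

```text
1.6 [ 0.48368074 -0.1100212   0.21456782] [-3.56852529e-01  3.08704924e-01  1.86746093e+00 -1.22244097e-04
  9.65710293e-01  1.32891590e+00] 0.40204750287491753
shift cm [-0.07 -0.1  -9.46] turn [-0.   -0.02  0.08]
[[316. 198.]
 [163. 208.]
 [451. 176.]]
```

View pics/w1.png

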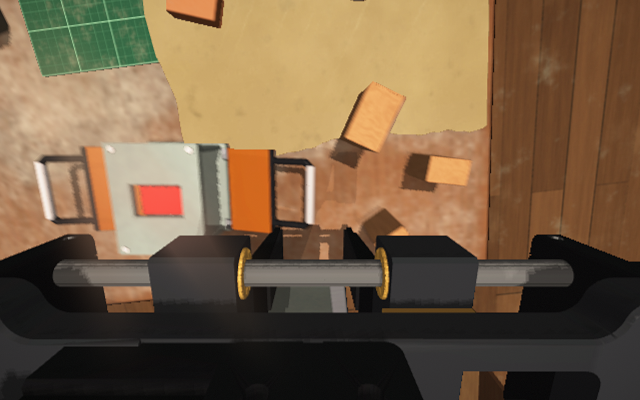

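Run:
```python
import cv2
from h import *
t=cv2.imread("pics/w1.png")[:,:,::-1]
crop(t,30,130,170,130,4.5,"pics/w1a.png"); crop(t,190,130,290,110,2.7,"pics/w1b.png")
```

```text
(no output)
```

View pics/w1a.png

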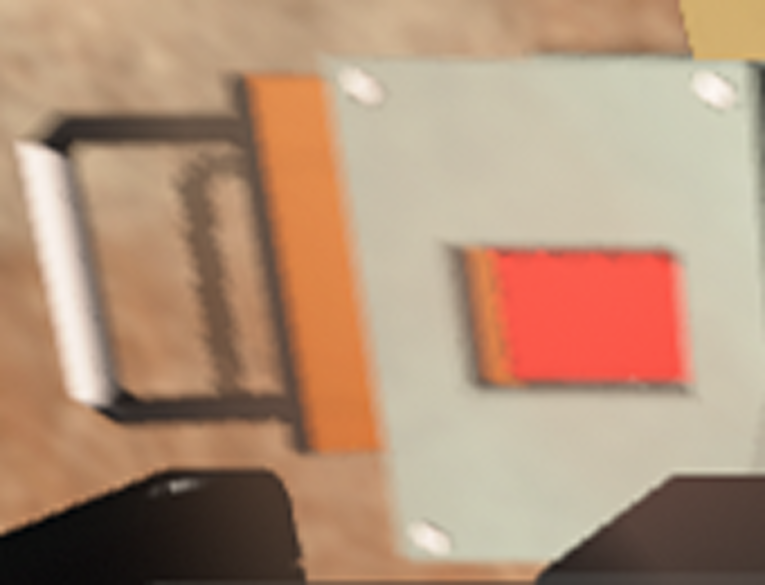

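View pics/w1b.png

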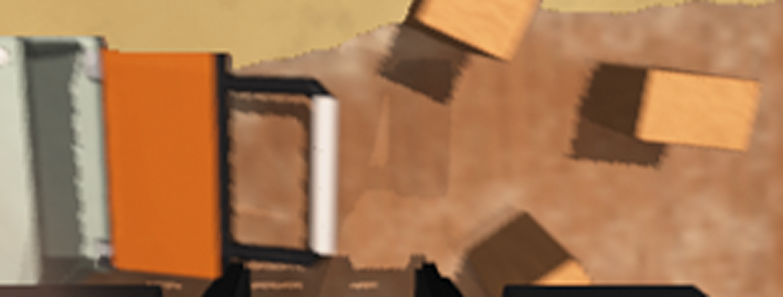

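Run:
```python
from cell import r
from h import *
p=np.load("w1.npy",allow_pickle=True).item()['p']; q=r.camera_params("top"); side=r.camera_params("side")
fa=lambda u,v:(30+u/4.5,130+v/4.5); fb=lambda u,v:(190+u/2.7,130+v/2.7); ft=lambda u,v:(225+u/3.6,180+v/3.6)
def show(nm,pts,f,z):
    P=np.array([atz(p,*f(*a),z)[:2] for a in pts]); print(nm,P.round(4).tolist(),P.mean(0).round(4),np.linalg.norm(P-np.roll(P,-1,0),axis=1).round(4),np.degrees([np.arctan2(*(P[(i+1)%len(P)]-P[i])[::-1]) for i in range(len(P))]).round(1))
show("slot",[(452,245),(682,247),(693,388),(480,384)],fa,.1)
show("slot pad-side edges",[(500,245),(682,247),(693,388),(510,384)],fa,.08)
show("roof",[(320,57),(756,62),(400,560)],fa,.1)
show("blank",[(650,68),(760,80),(745,151),(637,138)],fb,.066)
def tri(c):
    A=[];b=[]
    for cam,uv in c:
        o,d=ray(cam,*uv); d/=np.linalg.norm(d); Pm=np.eye(3)-np.outer(d,d); A.append(Pm); b.append(Pm@o)
    return np.linalg.lstsq(np.vstack(A),np.hstack(b),rcond=None)[0].round(4)
print("Rbar",tri([(p,fb(324,97)),(q,ft(499,152))]),tri([(p,fb(323,256)),(q,ft(490,257))]))
print("Lbar",tri([(p,fa(33,146)),(q,ft(44,112))]),tri([(p,fa(90,402)),(q,ft(33,213))]))
for z in (.026,.05): show("L%g"%z,[(33,146),(90,402)],fa,z)
```

```text
slot [[0.5275, 0.0722], [0.5212, 0.0214], [0.489, 0.0261], [0.4955, 0.0743]] [0.5083 0.0485] [0.0512 0.0326 0.0486 0.0321] [-97.1 171.7  82.3  -3.7]
slot pad-side edges [[0.5245, 0.074], [0.5191, 0.031], [0.4846, 0.036], [0.4907, 0.0803]] [0.5047 0.0553] [0.0434 0.0349 0.0447 0.0344] [-97.2 171.7  82.1 -10.5]
roof [[0.5707, 0.0897], [0.5589, -0.0034], [0.4555, 0.1042]] [0.5284 0.0635] [0.0939 0.1492 0.1161] [-97.2 133.9  -7.2]
blank [[0.5185, -0.2408], [0.5085, -0.2852], [0.4798, -0.2794], [0.4904, -0.2349]] [ 0.4993 -0.2601] [0.0455 0.0293 0.0457 0.0287] [-102.7  168.6   76.6  -11.8]
Rbar [ 0.5193 -0.1108  0.0574] [ 0.4482 -0.1022  0.0496]
Lbar [0.5569 0.1964 0.0587] [0.4893 0.2055 0.0562]
L0.026 [[0.5615, 0.2285], [0.4886, 0.237]] [0.525  0.2327] [0.0734 0.0734] [173.4  -6.6]
L0.05 [[0.5608, 0.2055], [0.4928, 0.2134]] [0.5268 0.2095] [0.0685 0.0685] [173.4  -6.6]
```

Run:
```python
from cell import r
from h import *
p=r.camera_params("wrist"); s=r.observe(); im=r.snapshot("wrist"); cv2.imwrite("pics/w2.png",im[:,:,::-1]); print(s['eef_pos'],s['joint_velocities'].round(3))
p0=np.load("w1.npy",allow_pickle=True).item()['p']; print(p['origin']-p0['origin'])
a=cv2.imread("pics/w1.png"); 
print(cv2.phaseCorrelate(a[60:220,:,1].astype(float),im[60:220,:,1].astype(float)))
np.save("w2.npy",dict(p=p,s=s),allow_pickle=True)
t=r.snapshot("top"); cv2.imwrite("pics/t2.png",t[:,:,::-1]); crop(t,225,180,220,150,3.6,"pics/t2c.png")
t=r.snapshot("side"); cv2.imwrite("pics/s2.png",t[:,:,::-1]); crop(t,280,60,160,200,3,"pics/s2c.png")
```

```text
[ 0.48584498 -0.10700108  0.21462718] [-0.083 -0.014  0.031 -0.011 -0.013 -0.175]
[0. 0. 0.]
((3.6572969162016875, 1.5546515285123235), 0.7119859779145421)
```

View pics/s2c.png

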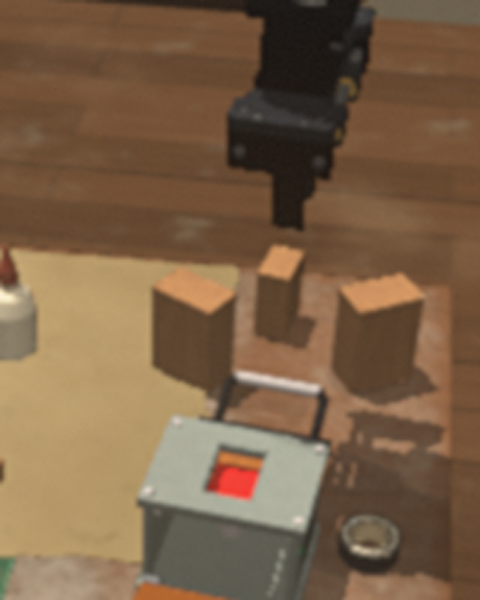

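View pics/t2c.png

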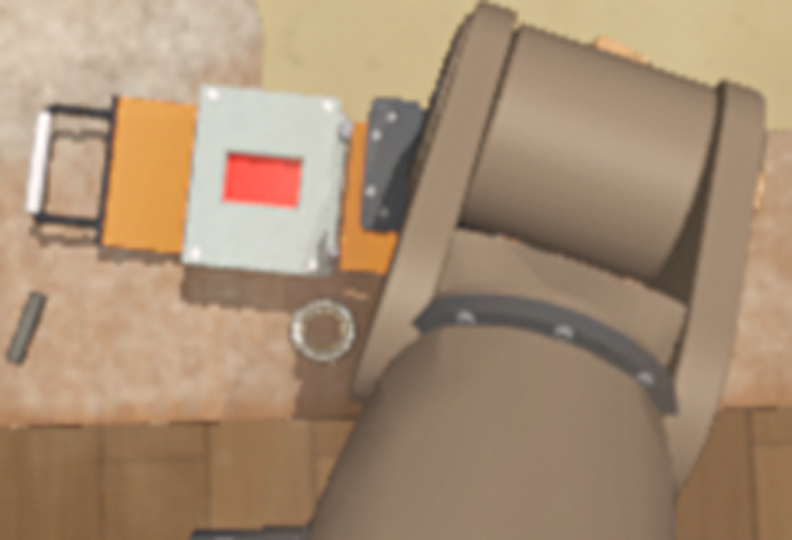

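Run:
```python
from cell import r
from h import *
s=r.observe(); print(s['t'],s['eef_pos'],s['joint_velocities'].round(3))
p=r.camera_params("wrist"); im=r.snapshot("wrist"); cv2.imwrite("pics/w3.png",im[:,:,::-1]); 
np.save("w3.npy",dict(p=p,s=s),allow_pickle=True)
crop(im,30,130,170,130,4.5,"pics/w3a.png"); crop(im,190,130,290,110,2.7,"pics/w3b.png")
side=r.camera_params("side"); s=r.observe(); t=r.snapshot("side"); crop(t,340,60,70,90,8,"pics/s3c.png")
M=R.from_quat(s['tool_rot']).as_matrix(); j=M[:,1]; k=M[:,2]; 
if j[1]<0: j=-j
hw=s['grip_width']*.095/2
for a in (hw,hw+.012):
  for b in (-.01,.01): print(((proj(side,s['eef_pos']+a*j+b*k)[0]-[340,60])*8).round(1))
```

```text
1.8 [ 0.48310924 -0.11109594  0.21434523] [-0.035 -0.006  0.01  -0.002 -0.002 -0.008]
[250.3 587.2]
[323.9 598.6]
[241.3 611. ]
[315.5 622.5]
```

View pics/s3c.png

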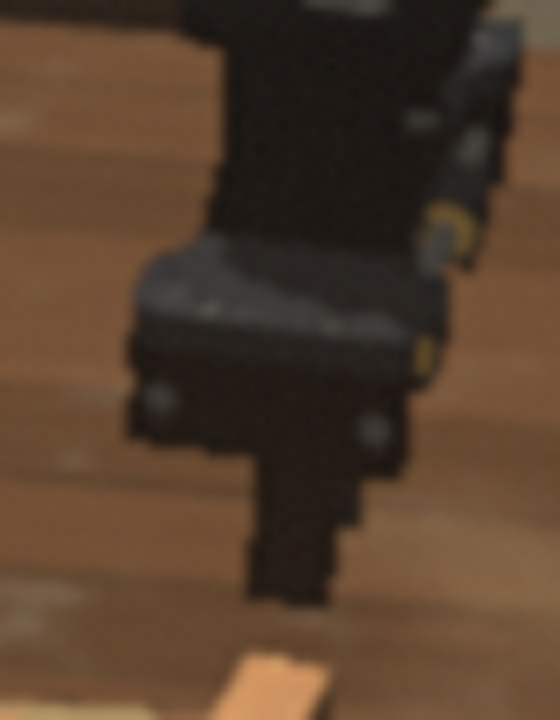

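View pics/w3a.png

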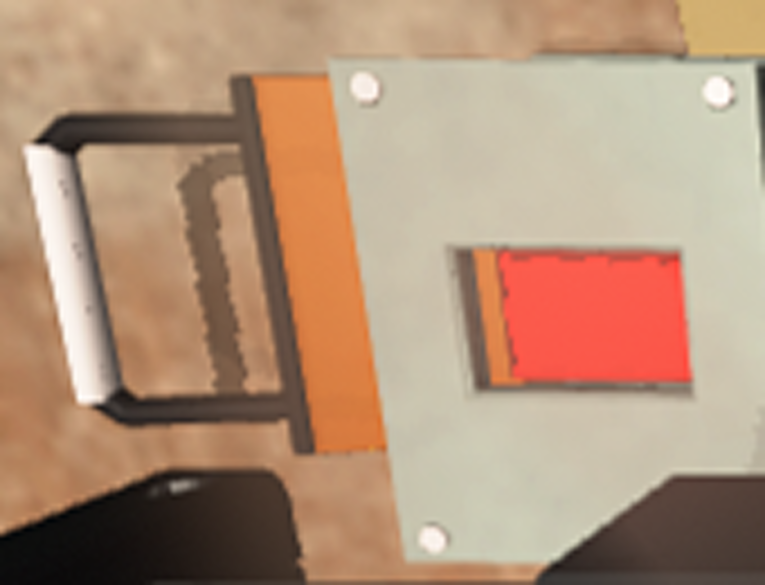

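View pics/w3b.png

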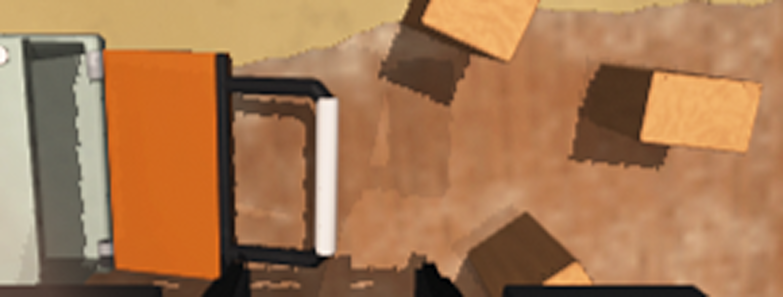

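```bash
cat > m3.py <<'E'
from cell import r
from h import *
p=np.load("w3.npy",allow_pickle=True).item()['p']
fa=lambda u,v:(30+u/4.5,130+v/4.5); fb=lambda u,v:(190+u/2.7,130+v/2.7)
def show(nm,pts,f,z):
    P=np.array([atz(p,*f(*a),z)[:2] for a in pts]); print(nm,P.round(4).tolist(),P.mean(0).round(4),np.linalg.norm(P-np.roll(P,-1,0),axis=1).round(4),np.degrees([np.arctan2(*(P[(i+1)%len(P)]-P[i])[::-1]) for i in range(len(P))]).round(1))
show("slot",[(447,246),(682,248),(692,396),(470,393)],fa,.1)
show("roof",[(330,57),(757,62),(405,562)],fa,.1)
show("diag",[(757,62),(405,562)],fa,.1)
show("diagscrew",[(718,92),(432,539)],fa,.101)
show("blank",[(653,71),(762,83),(748,153),(640,140)],fb,.066)
for z in(.026,.04,.05,.055): show("Rbar",[(328,97),(325,255)],fb,z)
for z in(.026,.04,.05,.055): show("Lbar",[(50,146),(98,402)],fa,z)
E
python3 m3.py
```

```text
slot [[0.524, 0.069], [0.5177, 0.0172], [0.4839, 0.0224], [0.4903, 0.0727]] [0.504  0.0453] [0.0522 0.0342 0.0507 0.034 ] [-96.9 171.2  82.8  -6.2]
roof [[0.5669, 0.0833], [0.5556, -0.0077], [0.4515, 0.0986]] [0.5247 0.0581] [0.0917 0.1489 0.1165] [-97.1 134.4  -7.6]
diag [[0.5556, -0.0077], [0.4515, 0.0986]] [0.5036 0.0454] [0.1489 0.1489] [134.4 -45.6]
diagscrew [[0.5503, 0.0015], [0.4567, 0.09]] [0.5035 0.0458] [0.1288 0.1288] [136.6 -43.4]
blank [[0.5147, -0.2461], [0.5049, -0.2901], [0.4764, -0.2849], [0.4869, -0.2403]] [ 0.4957 -0.2653] [0.0451 0.0289 0.0458 0.0283] [-102.5  169.5   76.7  -11.7]
Rbar [[0.5152, -0.1132], [0.4398, -0.1032]] [ 0.4775 -0.1082] [0.076 0.076] [172.4  -7.6]
Rbar [[0.5165, -0.1134], [0.4441, -0.1038]] [ 0.4803 -0.1086] [0.073 0.073] [172.4  -7.6]
Rbar [[0.5174, -0.1136], [0.4472, -0.1042]] [ 0.4823 -0.1089] [0.0709 0.0709] [172.4  -7.6]
Rbar [[0.5179, -0.1137], [0.4487, -0.1045]] [ 0.4833 -0.1091] [0.0698 0.0698] [172.4  -7.6]
Lbar [[0.5568, 0.2192], [0.4843, 0.2299]] [0.5206 0.2245] [0.0733 0.0733] [171.6  -8.4]
Lbar [[0.5565, 0.206], [0.4868, 0.2163]] [0.5217 0.2111] [0.0705 0.0705] [171.6  -8.4]
Lbar [[0.5563, 0.1966], [0.4886, 0.2065]] [0.5225 0.2015] [0.0684 0.0684] [171.6  -8.4]
Lbar [[0.5562, 0.1919], [0.4895, 0.2017]] [0.5229 0.1968] [0.0674 0.0674] [171.6  -8.4]
```

Emit:
arm_command:
  targets: "0 0.2 -4 0 0 -0.8; 0 0.2 -8 0 0 -0.8; 0 0.2 -11 0 0 -0.8; 0 0.2 -12.5 0 0 -0.8; 0 0.2 -13 0 0 -0.8"

```text
t: 2.4
eef_pos: [0.4821, -0.1105, 0.0832]
tool_rot: [-0.705, 0.046, 0.707, 0.046]
wrist_force: [-0.8, -0.2, 0.9]
grip_width: 0.399
```

Emit:
arm_command:
  targets: "0 0 -1.5 0 0 0; 0 0 -3 0 0 0; 0 0 -4.2 0 0 0; 0 0 -4.7 0 0 0; 0 0 -4.7 0 0 0"
  newtons: 10

```text
t: 2.9
eef_pos: [0.483, -0.1099, 0.0375]
tool_rot: [-0.705, 0.045, 0.706, 0.045]
wrist_force: [0.1, 0.4, 0.3]
grip_width: 0.4
```

Run:
```python
from cell import r
from h import *
s=r.observe(); print(s['t'],s['eef_pos'],s['wrist_force'].round(2),s['grip_width'])
im=r.snapshot("wrist"); cv2.imwrite("pics/w4.png",im[:,:,::-1]); 
t=r.snapshot("side"); crop(t,300,100,140,180,3.3,"pics/s4c.png")
```

```text
2.9 [ 0.48304081 -0.10991969  0.03750302] [0.15 0.45 0.3 ] 0.40048266815502676
```

View pics/w4.png

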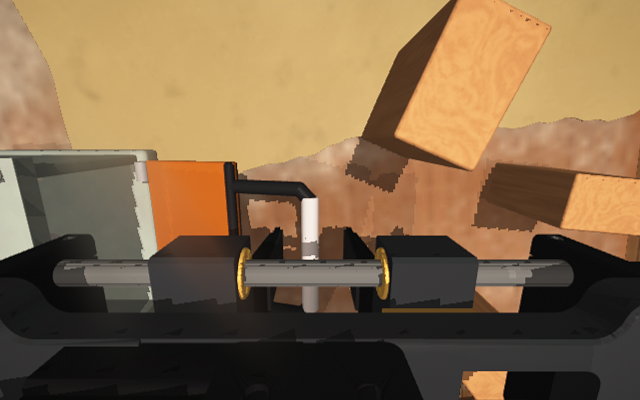

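View pics/s4c.png

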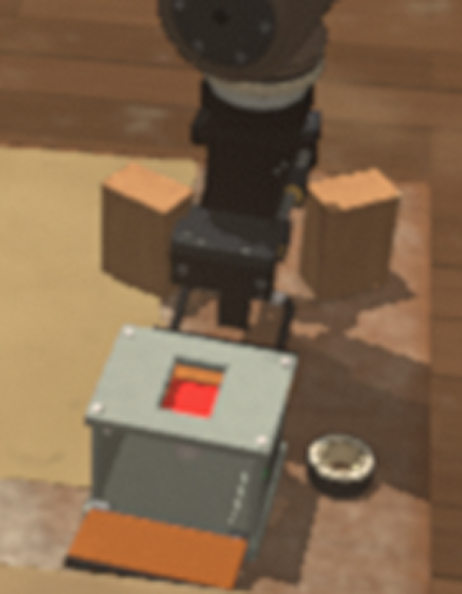

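Emit:
arm_command:
  targets: "0 0 0 0 0 0; 0 0 0 0 0 0; 0 0 0 0 0 0; 0 0 0 0 0 0; 0 0 0 0 0 0"
  claw: 0
  newtons: 10

```text
t: 3.5
eef_pos: [0.4832, -0.1085, 0.0375]
tool_rot: [-0.706, 0.045, 0.706, 0.046]
wrist_force: [4.2, 12.3, -3.5]
grip_width: 0.102
```

```bash
cat > arc.py <<'E'
from h import *
def arc(side,th0,th1,n,yaw=-7.3,r=.11):
    ey=np.array([-np.sin(np.radians(yaw)),np.cos(np.radians(yaw))]); rows=[]
    for th in np.linspace(th0,th1,n+1)[1:]:
        d=side*r*(np.cos(th)-np.cos(th0)); rows.append(np.r_[ey*d,r*(np.sin(th)-np.sin(th0))]*100)
    return np.array(rows).round(2)
E
python3 - <<'E'
from arc import *
print(arc(-1,.28,1.571,12))
print(arc(-1,.9255,1.571,6))
from cell import r
s=r.observe(); print(s['grip_width'],s['wrist_force'],s['eef_pos'])
E
```

```text
[[ 0.05  0.38  1.12]
 [ 0.11  0.89  2.19]
 [ 0.19  1.5   3.2 ]
 [ 0.28  2.21  4.13]
 [ 0.39  3.03  4.99]
 [ 0.5   3.92  5.75]
 [ 0.63  4.9   6.41]
 [ 0.76  5.94  6.96]
 [ 0.9   7.03  7.39]
 [ 1.05  8.16  7.71]
 [ 1.19  9.32  7.9 ]
 [ 1.34 10.49  7.96]]
[[0.12 0.97 0.66]
 [0.26 2.01 1.21]
 [0.4  3.1  1.64]
 [0.54 4.23 1.96]
 [0.69 5.39 2.15]
 [0.84 6.56 2.21]]
0.10216015577016398 [ 4.20189483 12.33197931 -3.50684665] [ 0.48320874 -0.10852267  0.03749261]
```

Emit:
arm_command:
  targets: "0.05 0.48 1.12 0 0 0; 0.11 1.0 2.19 0 0 0; 0.19 1.6 3.2 0 0 0; 0.28 2.3 4.13 0 0 0; 0.39 3.12 4.99 0 0 0"

```text
t: 4.0
eef_pos: [0.4872, -0.0792, 0.0893]
tool_rot: [0.706, -0.046, -0.705, -0.044]
wrist_force: [-6.2, -12.3, 10.1]
grip_width: 0.098
```

Emit:
arm_command:
  targets: "0.11 0.79 0.86 0 0 0; 0.24 1.75 1.55 0 0 0; 0.37 2.78 2.12 0 0 0; 0.51 3.85 2.57 0 0 0; 0.66 5.0 2.9 0 0 0"

```text
t: 4.5
eef_pos: [0.4938, -0.0277, 0.1174]
tool_rot: [0.706, -0.045, -0.705, -0.045]
wrist_force: [-0.0, -1.8, 1.1]
grip_width: 0.101
```

Run:
```python
from cell import r
from h import *
s=r.observe(); print(s['t'],s['eef_pos'],s['wrist_force'].round(2),s['joint_velocities'].round(2))
```

```text
4.5 [ 0.49381219 -0.02773856  0.11738804] [-0.02 -1.83  1.12] [ 0.24 -0.04 -0.04  0.    0.08  0.24]
```

Emit:
arm_command:
  targets: "0.12 0.9 0.16 0 0 0; 0.24 1.8 0.24 0 0 0; 0.3 2.3 0.25 0 0 0; 0.35 2.7 0.25 0 0 0; 0.35 2.7 0.25 0 0 0"

```text
t: 5.0
eef_pos: [0.4971, -0.0025, 0.1191]
tool_rot: [-0.706, 0.046, 0.706, 0.044]
wrist_force: [-4.1, -19.1, 7.9]
grip_width: 0.099
```

Run:
```python
from cell import r
from h import *
t=r.snapshot("side"); crop(t,300,80,140,180,3.3,"pics/s5c.png")
s=r.observe(); print(s['t'],s['eef_pos'],s['wrist_force'].round(2),s['joint_velocities'].round(2))
```

```text
5.05 [ 0.49708879 -0.00267695  0.11914786] [ -3.53 -15.04   7.58] [-0.   -0.    0.    0.01  0.   -0.  ]
```

View pics/s5c.png

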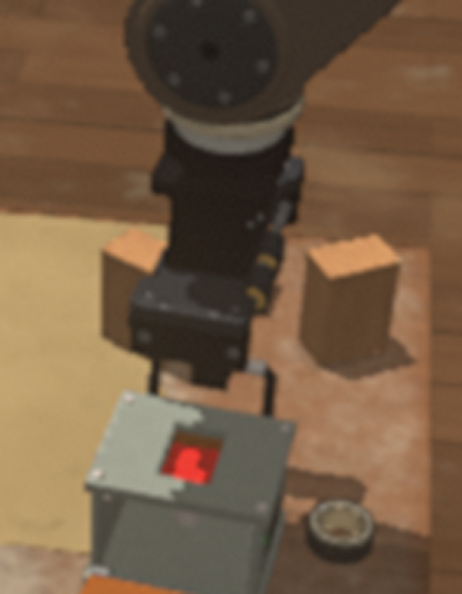

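Emit:
arm_command:
  targets: "0 -0.1 0 0 0 0; 0 -0.1 0 0 0 0; 0 -0.1 0 0 0 0; 0 -0.1 0 0 0 0; 0 -0.1 1.5 0 0 0"
  claw: 40

```text
t: 5.55
eef_pos: [0.4963, -0.0022, 0.1329]
tool_rot: [-0.705, 0.045, 0.707, 0.045]
wrist_force: [0.1, -0.3, 0.2]
grip_width: 0.393
```

Emit:
arm_command:
  targets: "0 0 3 0 0 0; 0 0 6.5 0 0 0; 0.5 4 7 0 0 0; 1 8 7 0 0 0; 1.5 12 7 0 0 0"

```text
t: 6.05
eef_pos: [0.5122, 0.1189, 0.2045]
tool_rot: [0.706, -0.046, -0.705, -0.046]
wrist_force: [1.1, 0.3, -0.4]
grip_width: 0.401
```

Emit:
arm_command:
  targets: "0.4 3.5 0 0 0 0; 0.8 6.5 0 0 0 0; 1 8.4 0 0 0 0; 1 8.4 0 0 0 0; 1 8.4 0 0 0 0"

```text
t: 6.55
eef_pos: [0.5218, 0.2015, 0.2037]
tool_rot: [-0.705, 0.045, 0.706, 0.045]
wrist_force: [0.4, -0.7, 0.1]
grip_width: 0.398
```

Run:
```python
from cell import r
from h import *
s=r.observe(); print(s['t'],s['eef_pos'],s['wrist_force'].round(2),s['joints'].round(2),s['grip_width'])
p=r.camera_params("wrist"); im=r.snapshot("wrist"); cv2.imwrite("pics/w6.png",im[:,:,::-1]); np.save("w6.npy",dict(p=p,s=s),allow_pickle=True)
t=r.snapshot("side"); crop(t,300,80,140,200,3,"pics/s6c.png")
go(s,[.522,.203,.031],82.7)
```

```text
6.55 [0.521817   0.20153056 0.20373988] [ 0.39 -0.7   0.14] [ 0.25  0.41  1.73 -0.    1.    1.95] 0.39806139268180674
shift cm [  0.02   0.15 -17.27] turn [ 0.02 -0.04 -0.01]
```

View pics/w6.png

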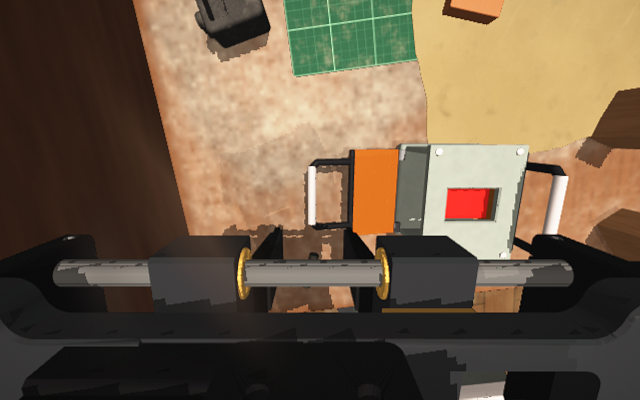

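View pics/s6c.png

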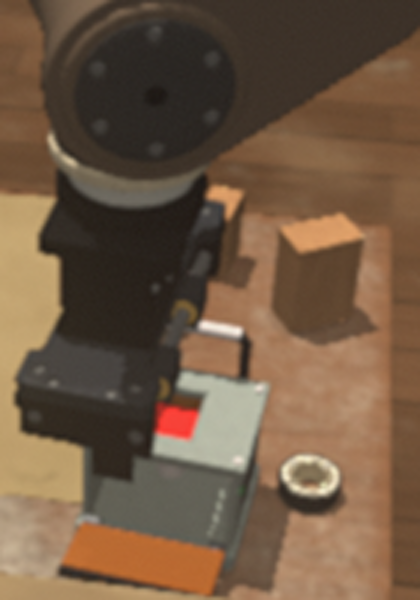

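Run:
```python
from h import *
p=np.load("w6.npy",allow_pickle=True).item()['p']
im=cv2.imread("pics/w6.png")[:,:,::-1]; crop(im,300,130,280,140,2.8,"pics/w6a.png")
for z in (.03,.04,.05,.06): print(z,atz(p,311.5,166,z).round(4),atz(p,312,225,z).round(4))
```

```text
0.03 [0.5551 0.1986 0.03  ] [0.4821 0.2074 0.03  ]
0.04 [0.5561 0.1984 0.04  ] [0.4852 0.2069 0.04  ]
0.05 [0.557  0.1983 0.05  ] [0.4883 0.2065 0.05  ]
0.06 [0.558  0.1981 0.06  ] [0.4914 0.2061 0.06  ]
```

View pics/w6a.png

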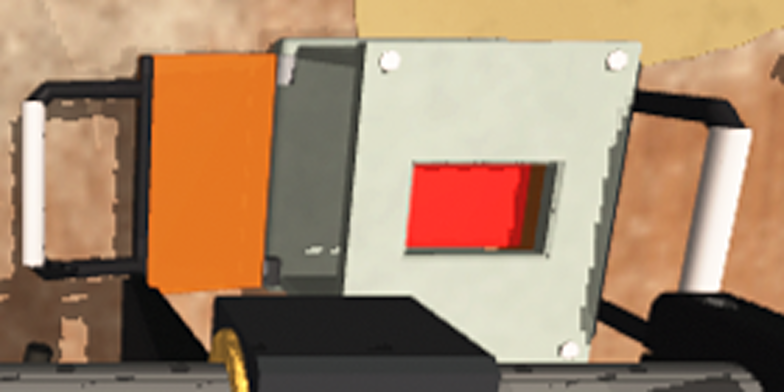

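Emit:
arm_command:
  targets: "0 0.1 -4 0 0 0; 0 0.1 -8 0 0 0; 0 0.1 -11 0 0 0; 0 0.1 -12.5 0 0 0; 0 0.1 -13 0 0 0"

```text
t: 7.15
eef_pos: [0.5216, 0.2014, 0.0726]
tool_rot: [-0.705, 0.046, 0.707, 0.045]
wrist_force: [-0.7, 0.2, 0.0]
grip_width: 0.402
```

Emit:
arm_command:
  targets: "0 0 -1.5 0 0 0; 0 0 -3 0 0 0; 0 0 -3.8 0 0 0; 0 0 -4 0 0 0; 0 0 -4 0 0 0"

```text
t: 7.65
eef_pos: [0.5224, 0.2023, 0.0345]
tool_rot: [0.706, -0.045, -0.706, -0.045]
wrist_force: [0.5, -0.4, 0.3]
grip_width: 0.402
```

Run:
```python
from cell import r
from h import *
s=r.observe(); print(s['t'],s['eef_pos'],s['wrist_force'].round(2))
im=r.snapshot("wrist"); crop(im,150,120,320,200,2.4,"pics/w7.png")
```

```text
7.65 [0.52243106 0.20233896 0.03449338] [ 0.53 -0.38  0.27]
```

View pics/w7.png

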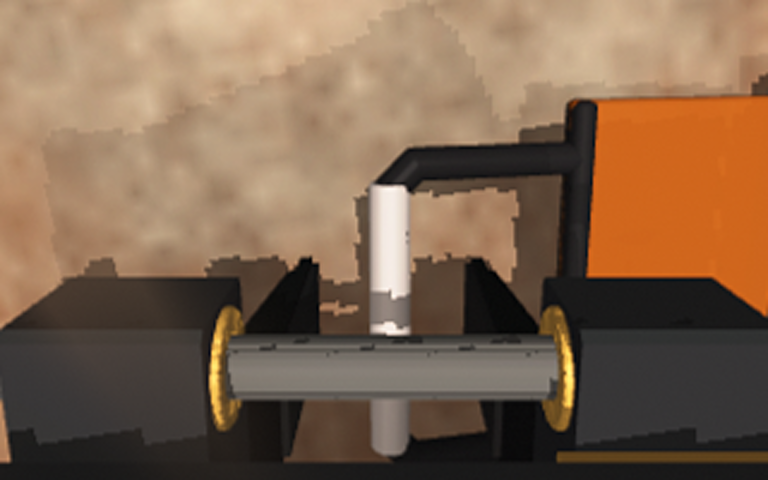

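Bar at crop (389,260) lies midway between the fingers (315 and 470). Closing.

Emit:
arm_command:
  targets: "0 0 0 0 0 0; 0 0 0 0 0 0; 0 0 0 0 0 0; 0 0 0 0 0 0; 0 0 0 0 0 0"
  claw: 0
  newtons: 10

```text
t: 8.2
eef_pos: [0.5223, 0.2027, 0.0342]
tool_rot: [0.706, -0.045, -0.706, -0.045]
wrist_force: [0.9, 1.6, 1.6]
grip_width: 0.098
```

Run:
```python
from arc import *
from cell import r
a=arc(1,.24,1.571,12); print(a); print(a[5:]-a[4])
s=r.observe(); print(s['grip_width'],s['wrist_force'],s['eef_pos'])
```

```text
[[ -0.05  -0.35   1.17]
 [ -0.11  -0.83   2.29]
 [ -0.18  -1.43   3.35]
 [ -0.27  -2.14   4.33]
 [ -0.38  -2.95   5.23]
 [ -0.49  -3.86   6.04]
 [ -0.62  -4.85   6.74]
 [ -0.76  -5.92   7.32]
 [ -0.9   -7.04   7.78]
 [ -1.05  -8.2    8.12]
 [ -1.2   -9.39   8.32]
 [ -1.36 -10.6    8.39]]
[[-0.11 -0.91  0.81]
 [-0.24 -1.9   1.51]
 [-0.38 -2.97  2.09]
 [-0.52 -4.09  2.55]
 [-0.67 -5.25  2.89]
 [-0.82 -6.44  3.09]
 [-0.98 -7.65  3.16]]
0.09814216475280042 [0.94074279 1.62777845 1.62191862] [0.52225666 0.20274819 0.03419047]
```

Emit:
arm_command:
  targets: "-0.05 -0.35 1.2 0 0 0; -0.11 -0.83 2.35 0 0 0; -0.18 -1.43 3.4 0 0 0; -0.27 -2.14 4.4 0 0 0; -0.38 -2.95 5.3 0 0 0"

```text
t: 8.7
eef_pos: [0.5191, 0.1751, 0.0889]
tool_rot: [0.707, -0.044, -0.705, -0.047]
wrist_force: [-3.1, 20.4, 14.7]
grip_width: 0.103
```

Emit:
arm_command:
  targets: "-0.11 -0.9 0.83 0 0 0; -0.24 -1.88 1.54 0 0 0; -0.38 -2.94 2.12 0 0 0; -0.52 -4.05 2.6 0 0 0; -0.67 -5.2 2.94 0 0 0"

```text
t: 9.2
eef_pos: [0.5125, 0.1212, 0.1179]
tool_rot: [0.707, -0.045, -0.705, -0.046]
wrist_force: [1.7, 2.1, 2.5]
grip_width: 0.101
```

Run:
```python
from cell import r
s=r.observe(); print(s['t'],s['eef_pos'],s['wrist_force'].round(2),s['joint_velocities'].round(2))
```

```text
9.2 [0.51251853 0.12121253 0.11787554] [1.68 2.06 2.5 ] [-0.22 -0.09  0.08 -0.01  0.02 -0.21]
```

Emit:
arm_command:
  targets: "-0.12 -0.95 0.16 0 0 0; -0.24 -1.85 0.24 0 0 0; -0.3 -2.3 0.25 0 0 0; -0.34 -2.65 0.25 0 0 0; -0.34 -2.65 0.25 0 0 0"

```text
t: 9.7
eef_pos: [0.5092, 0.0956, 0.1197]
tool_rot: [0.707, -0.045, -0.705, -0.047]
wrist_force: [3.1, 11.5, 6.5]
grip_width: 0.099
```

Run:
```python
from cell import r
from h import *
r.snapshot("side")
s=r.observe(); print(s['t'],s['eef_pos'],s['wrist_force'].round(2),s['joint_velocities'].round(2))
```

```text
9.75 [0.50915774 0.09563052 0.11971637] [ 1.77 10.73  6.45] [ 0.    0.   -0.   -0.01  0.    0.  ]
```

Emit:
arm_command:
  targets: "0 0.1 0 0 0 0; 0 0.1 0 0 0 0; 0 0.1 0 0 0 0; 0 0.1 0 0 0 0; 0 0.1 1.5 0 0 0"
  claw: 40

```text
t: 10.25
eef_pos: [0.5074, 0.0953, 0.1327]
tool_rot: [-0.704, 0.046, 0.707, 0.045]
wrist_force: [-0.0, -0.7, -0.2]
grip_width: 0.396
```

Run:
```python
from cell import r
from h import *
s=r.observe(); print(s['t'],s['eef_pos'],s['wrist_force'].round(2),s['joints'].round(3))
q=r.camera_params("side"); p=r.camera_params("top")
g=lambda u,v:(310+u/4,130+v/4); f=lambda u,v:(225+u/3.6,180+v/3.6)
# near vertical edges: bottoms at z=0, top -> height
for nm,b,t in [("A",(85,207),(84,100)),("A2",(160,238),(160,138)),("B",(221,165),(222,84)),("C",(326,208),(330,90)),("C2",(355,245),(358,138))]:
    P=atz(q,*g(*b),0); o,d=ray(q,*g(*t)); k=((P-o)[:2]@d[:2])/(d[:2]@d[:2]); print(nm,P.round(3),"h",(o+k*d)[2].round(3))
for nm,pts in [("A",[(603,37),(649,60),(605,138),(560,115)]),("C",[(650,263),(697,338),(654,368),(601,290)])]:
    P=np.array([atz(p,*f(*a),.09)[:2] for a in pts]); print(nm,P.round(3).tolist())
go(s,[.494,-.2655,.20],-12)
```

```text
10.25 [0.50737526 0.0953039  0.13270839] [-0.02 -0.71 -0.17] [ 0.058  0.446  1.911 -0.     0.787  1.757]
A [ 0.592 -0.184  0.   ] h 0.084
A2 [ 0.541 -0.161  0.   ] h 0.078
B [ 0.51  -0.243  0.   ] h 0.065
C [ 0.439 -0.209  0.   ] h 0.091
C2 [ 0.419 -0.174  0.   ] h 0.082
A [[0.59, -0.183], [0.573, -0.213], [0.522, -0.181], [0.538, -0.152]]
C [[0.44, -0.206], [0.391, -0.234], [0.372, -0.206], [0.423, -0.174]]
shift cm [ -1.34 -36.08   6.73] turn [ 0.16 -0.14 85.35]
```

Emit:
arm_command:
  targets: "0 0 3 0 0 0; 0 0 6 0 0 5; -0.2 -2.5 7 0 0 13; -0.4 -6 7 0 0 21; -0.6 -10 7 0 0 29"
  claw: 58

```text
t: 10.75
eef_pos: [0.502, -0.0052, 0.2043]
tool_rot: [0.694, 0.135, -0.694, 0.135]
wrist_force: [0.7, -0.6, -1.2]
grip_width: 0.579
```

Emit:
arm_command:
  targets: "-0.1 -4 0 0 0 8; -0.2 -8 0 0 0 16; -0.3 -12 0 0 0 24; -0.4 -16 0 0 0 32; -0.5 -19 0 0 0 40"

```text
t: 11.25
eef_pos: [0.4968, -0.1968, 0.2038]
tool_rot: [-0.606, -0.364, 0.606, -0.364]
wrist_force: [1.7, -0.9, 0.7]
grip_width: 0.579
```

Emit:
arm_command:
  targets: "-0.1 -3 0 0 0 7; -0.2 -5.5 0 0 0 13; -0.3 -7 0 0 0 15.5; -0.3 -7 0 0 0 15.5; -0.3 -7 0 0 0 15.5"

```text
t: 11.75
eef_pos: [0.494, -0.2642, 0.2037]
tool_rot: [-0.553, -0.441, 0.553, -0.44]
wrist_force: [0.6, -0.3, 0.5]
grip_width: 0.58
```

Run:
```python
from cell import r
from h import *
s=r.observe(); print(s['t'],s['eef_pos'],s['joints'].round(2),s['joint_velocities'].round(2),s['grip_width'])
p=r.camera_params("wrist"); im=r.snapshot("wrist"); cv2.imwrite("pics/w8.png",im[:,:,::-1]); np.save("w8.npy",dict(p=p,s=s),allow_pickle=True)
t=r.snapshot("top"); cv2.imwrite("pics/t8.png",t[:,:,::-1]); crop(t,225,180,220,150,3.6,"pics/t8c.png")
t=r.snapshot("side"); cv2.imwrite("pics/s8.png",t[:,:,::-1]);crop(t,300,80,140,200,3,"pics/s8c.png")
go(s,[.494,-.2655,.20],-12.5)
```

```text
11.75 [ 0.49397845 -0.26416181  0.20369256] [-0.61  0.41  1.73  0.    1.   -0.38] [ 0.02 -0.01  0.    0.   -0.    0.  ] 0.5804878179823574
shift cm [ 0.   -0.13 -0.37] turn [-0.03 -0.03  0.47]
```

View pics/w8.png

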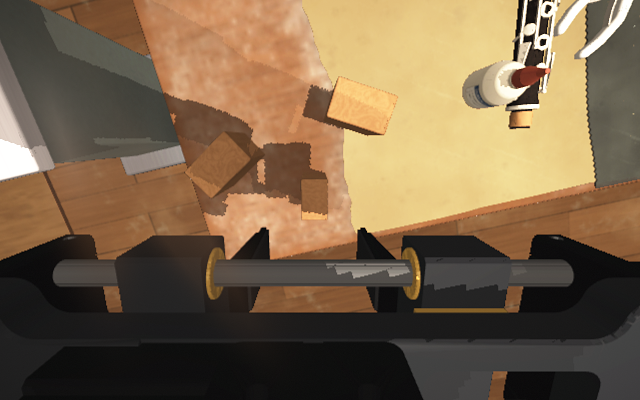

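View pics/t8c.png

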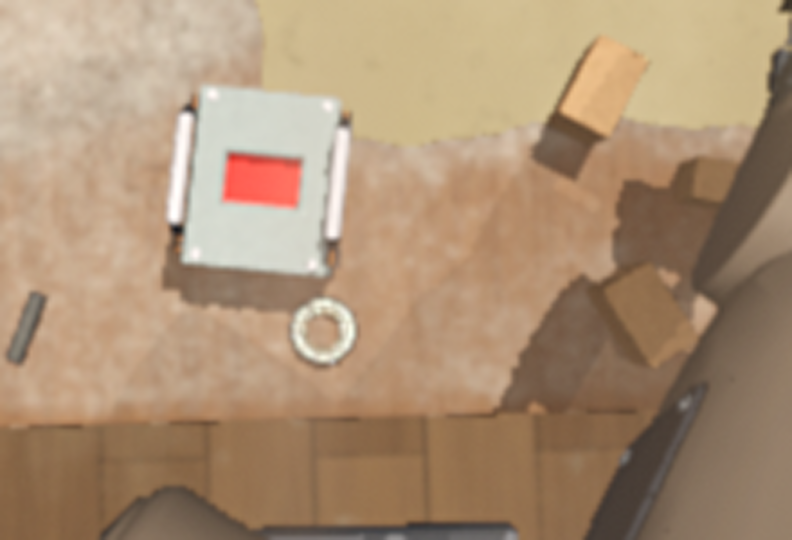

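View pics/s8c.png

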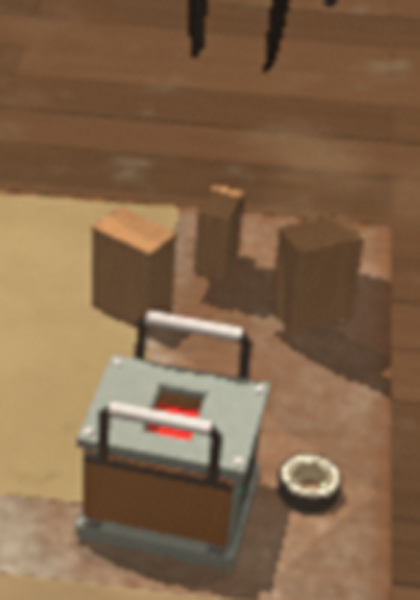

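Run:
```python
from h import *
im=cv2.imread("pics/w8.png")[:,:,::-1]; crop(im,255,150,120,90,6.5,"pics/w8a.png")
```

```text
(no output)
```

View pics/w8a.png

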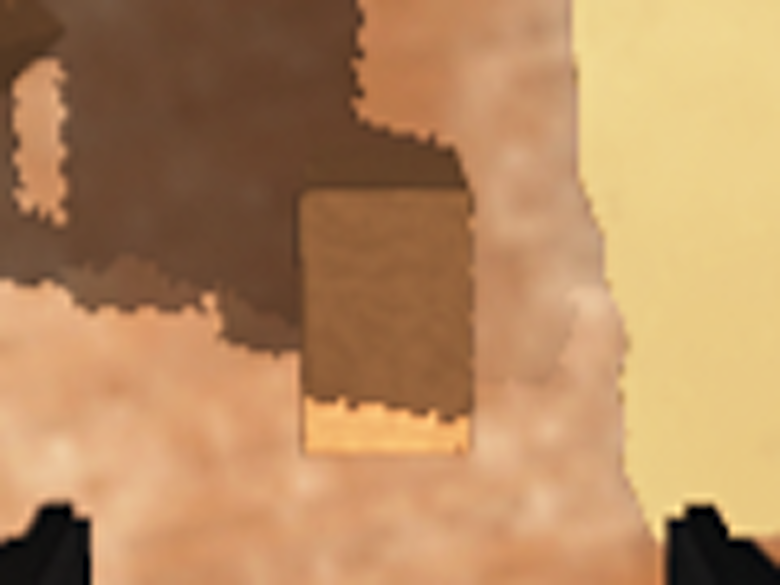

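Run:
```python
from h import *
p=np.load("w8.npy",allow_pickle=True).item()['p']
P=np.array([atz(p,255+u/6.5,150+v/6.5,.066)[:2] for u,v in [(301,189),(470,187),(470,453),(305,453)]])
print(P.round(4),P.mean(0).round(4),np.linalg.norm(P-np.roll(P,-1,0),axis=1).round(4),np.degrees([np.arctan2(*(P[(i+1)%4]-P[i])[::-1]) for i in range(4)]).round(1))
```

```text
[[ 0.4876 -0.2399]
 [ 0.515  -0.2459]
 [ 0.5053 -0.2907]
 [ 0.4777 -0.2844]] [ 0.4964 -0.2652] [0.028  0.0459 0.0283 0.0456] [ -12.3 -102.3  167.1   77.4]
```

Emit:
arm_command:
  targets: "0.2 -0.1 -4 0 0 0.5; 0.2 -0.1 -8 0 0 0.5; 0.2 -0.1 -11 0 0 0.5; 0.2 -0.1 -12 0 0 0.5; 0.2 -0.1 -12 0 0 0.5"

```text
t: 12.4
eef_pos: [0.4961, -0.2648, 0.0833]
tool_rot: [-0.551, -0.444, 0.551, -0.443]
wrist_force: [0.4, 0.1, -0.8]
grip_width: 0.58
```

Emit:
arm_command:
  targets: "0 0 -1.5 0 0 0; 0 0 -3 0 0 0; 0 0 -4.2 0 0 0; 0 0 -4.8 0 0 0; 0 0 -4.8 0 0 0"

```text
t: 12.9
eef_pos: [0.4964, -0.2654, 0.036]
tool_rot: [0.551, 0.443, -0.551, 0.443]
wrist_force: [0.6, 0.4, 0.5]
grip_width: 0.578
```

Run:
```python
from cell import r
from h import *
s=r.observe(); print(s['t'],s['eef_pos'],s['wrist_force'].round(2),s['grip_width'])
im=r.snapshot("wrist"); crop(im,180,120,260,200,3,"pics/w9.png")
t=r.snapshot("side"); crop(t,340,100,90,120,5,"pics/s9.png")
go(s,[.4964,-.2652,.036],-12.4)
```

```text
12.9 [ 0.49637539 -0.26544756  0.03604468] [0.64 0.39 0.55] 0.5777278343244167
shift cm [ 0.    0.02 -0.  ] turn [-0.   -0.   -0.06]
```

View pics/w9.png

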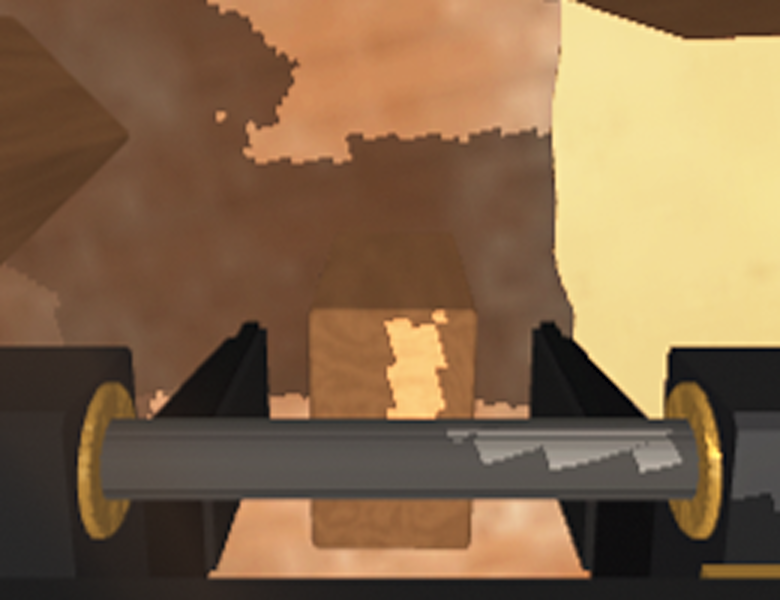

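View pics/s9.png

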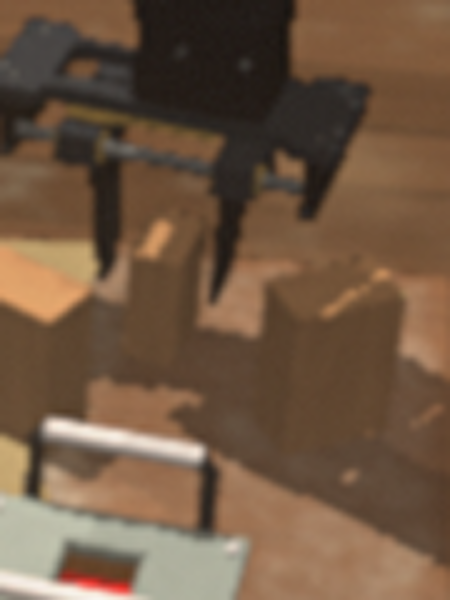

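Emit:
arm_command:
  targets: "0 0 0 0 0 0; 0 0 0 0 0 0; 0 0 0 0 0 0; 0 0 0 0 0 0; 0 0 0 0 0 0"
  claw: 0
  newtons: 35

```text
t: 13.5
eef_pos: [0.4963, -0.2655, 0.0361]
tool_rot: [0.551, 0.443, -0.551, 0.443]
wrist_force: [-0.3, 0.8, 2.0]
grip_width: 0.307
```

Emit:
arm_command:
  targets: "0 0 1 0 0 0; 0 0 3 0 0 0; 0 0 5 0 0 0; 0 0 6 0 0 0; 0 0 6 0 0 0"

```text
t: 14.0
eef_pos: [0.4968, -0.2658, 0.0975]
tool_rot: [0.551, 0.442, -0.551, 0.444]
wrist_force: [-0.7, 0.2, -0.8]
grip_width: 0.307
```

Run:
```python
from cell import r
from h import *
s=r.observe(); print(s['t'],s['eef_pos'],s['wrist_force'].round(2),s['grip_width'],s['grip_width']*95)
im=r.snapshot("wrist"); crop(im,180,120,260,200,3,"pics/w10.png")
go(s,[.503,.0465,.22],-7.3)
```

```text
14.0 [ 0.49677353 -0.26580582  0.09745922] [-0.73  0.16 -0.77] 0.3071702323505025 29.181172073297738
shift cm [ 0.62 31.23 12.25] turn [0.08 0.13 5.04]
```

View pics/w10.png

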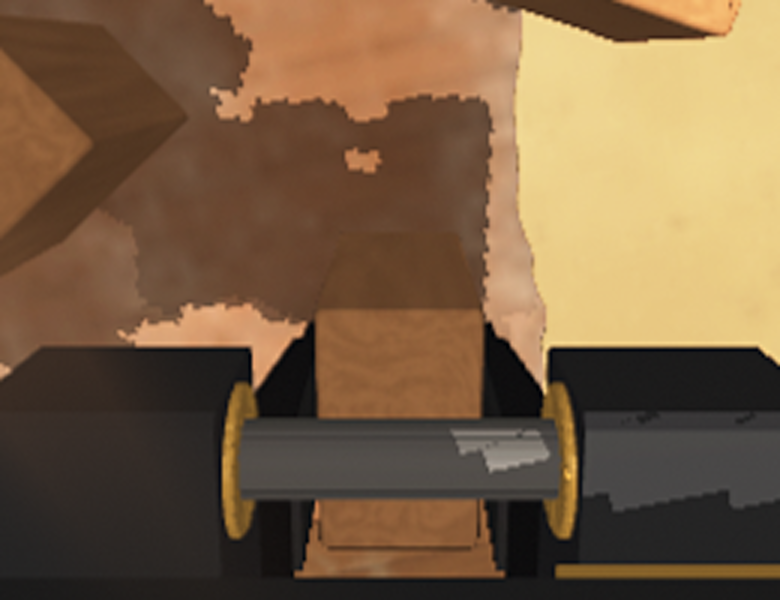

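Emit:
arm_command:
  targets: "0 0 4 0 0 1; 0 0 8 0 0 2; 0.1 3 11 0 0 3; 0.2 7 11.5 0 0 4; 0.3 11 11.5 0 0 5"

```text
t: 14.55
eef_pos: [0.4992, -0.1546, 0.2113]
tool_rot: [0.531, 0.466, -0.531, 0.467]
wrist_force: [0.1, 0.5, -1.5]
grip_width: 0.307
```

Emit:
arm_command:
  targets: "0.1 4 0 0 0 0; 0.2 8 0 0 0 0; 0.3 11 0 0 0 0; 0.3 12 0 0 0 0; 0.3 12 0 0 0 0"

```text
t: 15.05
eef_pos: [0.5021, -0.0347, 0.2104]
tool_rot: [-0.53, -0.468, 0.531, -0.467]
wrist_force: [-0.0, 0.3, -0.5]
grip_width: 0.303
```

Run:
```python
from cell import r
from h import *
s=r.observe(); print(s['t'],s['eef_pos'],s['wrist_force'].round(2),s['grip_width'],s['joint_velocities'].round(2))
p=r.camera_params("wrist"); im=r.snapshot("wrist"); cv2.imwrite("pics/w11.png",im[:,:,::-1]); np.save("w11.npy",dict(p=p,s=s),allow_pickle=True)
crop(im,210,80,200,180,3.9,"pics/w11a.png")
go(s,[.503,.0465,.211],-7.3)
```

```text
15.05 [ 0.5021027  -0.03466557  0.21035732] [-0.01  0.35 -0.55] 0.30289009035372116 [-0.04  0.   -0.01 -0.01  0.   -0.02]
shift cm [0.09 8.12 0.06] turn [-0.01 -0.06 -0.07]
```

View pics/w11.png

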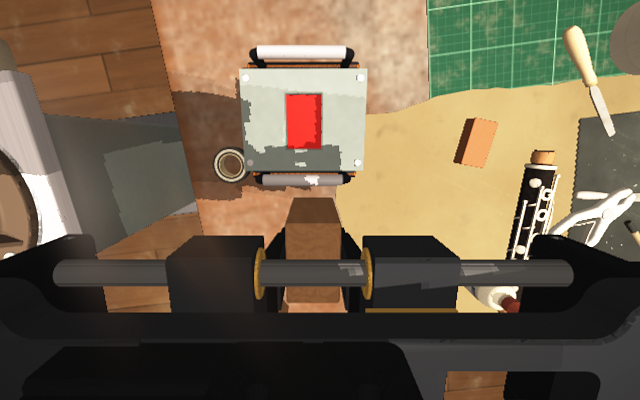

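View pics/w11a.png

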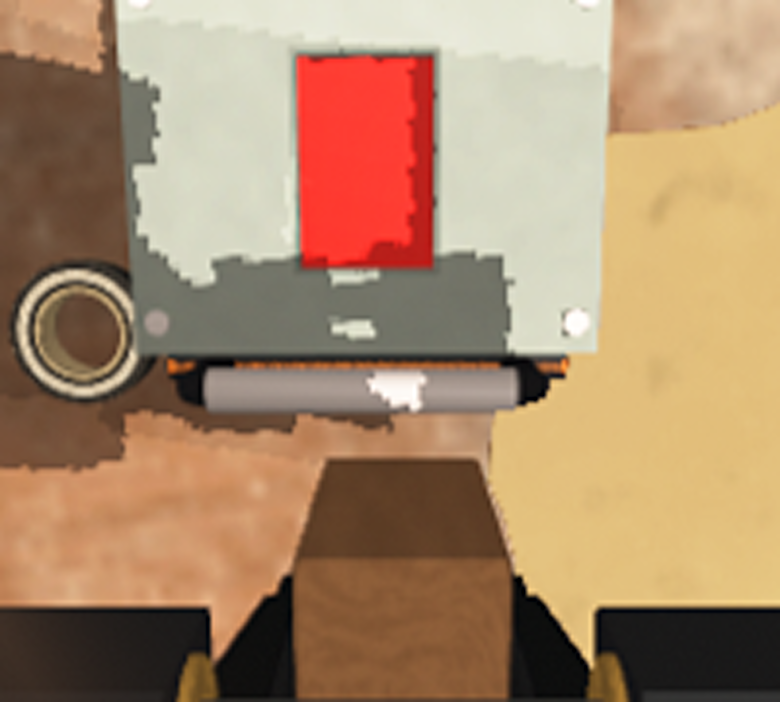

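Run:
```python
from h import *
im=cv2.imread("pics/w11.png")[:,:,::-1]; crop(im,225,35,160,150,5,"pics/w11b.png"); crop(im,270,185,90,60,8,"pics/w11c.png")
```

```text
(no output)
```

View pics/w11b.png

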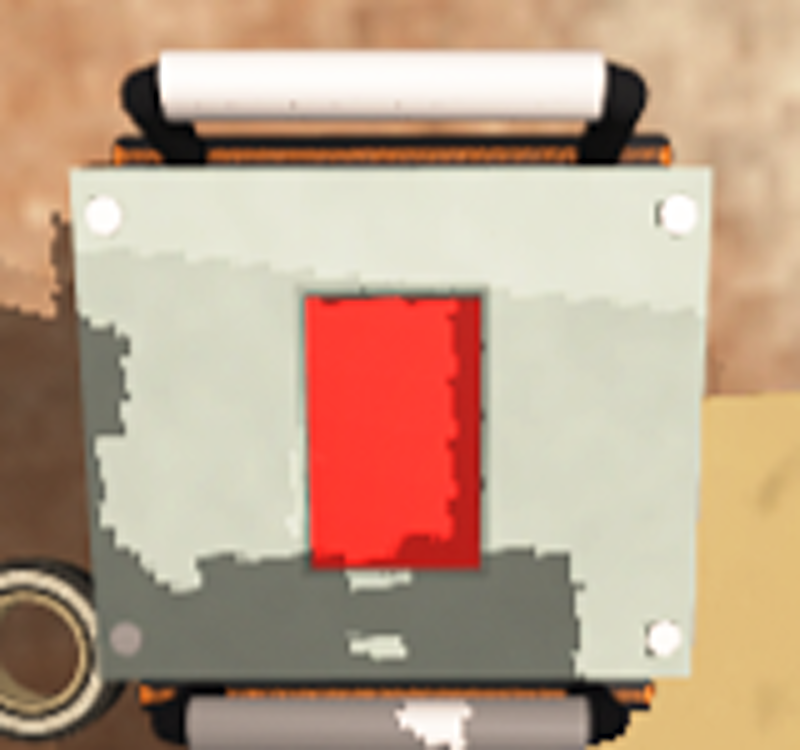

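View pics/w11c.png

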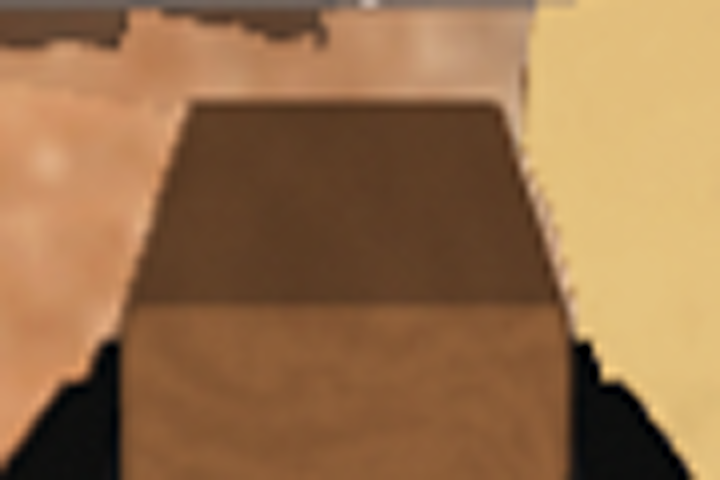

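```bash
cat > m11.py <<'E'
from h import *
D=np.load("w11.npy",allow_pickle=True).item(); p=D['p']; s=D['s']; T=s['eef_pos']; M=R.from_quat(s['tool_rot']).as_matrix()
ex=M[:,1]; ey=-M[:,2]; ex=ex/np.linalg.norm(ex)
print("tool heading",np.degrees(np.arctan2(ex[1],ex[0])).round(2), "tilt",M[:,0].round(4))
fb=lambda u,v:(225+u/5,35+v/5); fc=lambda u,v:(270+u/8,185+v/8)
def show(nm,pts,f,z):
    W=np.array([atz(p,*f(*a),z) for a in pts]); L=np.c_[(W-T)@ex,(W-T)@ey]*1000
    n=len(pts); print(nm,L.round(1).tolist(),"c",L.mean(0).round(2),"world",W.mean(0).round(4),"len",np.linalg.norm(L-np.roll(L,-1,0),axis=1).round(1),"ang",np.degrees([np.arctan2(*(L[(i+1)%n]-L[i])[::-1]) for i in range(n)]).round(2))
show("roof",[(70,170),(712,168),(690,678),(103,682)],fb,.1)
show("screws",[(104,215),(678,214),(664,638),(126,639)],fb,.101)
show("slot",[(300,290),(487,289),(484,571),(308,572)],fb,.1)
show("blank bot edge",[(190,100),(498,100)],fc,T[2]-.036)
show("blank top edge",[(127,301),(562,301)],fc,T[2]+.030)
E
python3 m11.py
```

```text
tool heading -7.23 tilt [-1.e-03  2.e-04 -1.e+00]
roof [[-65.7, 125.6], [50.0, 125.9], [49.8, 34.2], [-64.8, 33.4]] c [-7.67 79.81] world [0.5044 0.0455 0.1   ] len [115.7  91.7 114.6  92.2] ang [ 1.5000e-01 -9.0110e+01 -1.7959e+02  9.0570e+01]
screws [[-59.8, 117.9], [44.0, 118.1], [44.3, 42.1], [-59.7, 41.8]] c [-7.77 79.97] world [0.5044 0.0457 0.101 ] len [103.8  76.  104.   76.1] ang [ 8.0000e-02 -8.9790e+01 -1.7987e+02  9.0080e+01]
slot [[-24.7, 105.3], [9.6, 105.5], [9.5, 54.7], [-24.3, 54.5]] c [-7.46 80.01] world [0.5047 0.0457 0.1   ] len [34.3 50.8 33.8 50.8] ang [   0.28  -90.19 -179.67   90.44]
blank bot edge [[-13.0, 22.8], [15.2, 22.8]] c [ 1.07 22.77] world [ 0.506  -0.0122  0.1744] len [28.2 28.2] ang [ 4.0000e-02 -1.7996e+02]
blank top edge [[-12.7, 23.3], [14.9, 23.4]] c [ 1.12 23.35] world [ 0.5062 -0.0116  0.2404] len [27.7 27.7] ang [ 5.0000e-02 -1.7995e+02]
```

Emit:
arm_command:
  targets: "0.03 3 0 0 0 0; 0.07 6 0 0 0 0; 0.1 7.8 0 0 0 0; 0.1 8.1 0 0 0 0; 0.1 8.1 0 0 0 0"

```text
t: 15.6
eef_pos: [0.5034, 0.0446, 0.2107]
tool_rot: [-0.531, -0.467, 0.531, -0.467]
wrist_force: [-0.4, 0.2, 0.1]
grip_width: 0.307
```

Emit:
arm_command:
  targets: "0 0 -2 0 0 0; 0 0 -4 0 0 0; 0 0 -5.4 0 0 0; 0 0 -6 0 0 0; 0 0 -6 0 0 0"

```text
t: 16.1
eef_pos: [0.5032, 0.0445, 0.1504]
tool_rot: [-0.531, -0.467, 0.532, -0.466]
wrist_force: [0.6, 0.1, 0.3]
grip_width: 0.307
```

Run:
```python
from cell import r
from h import *
r.snapshot("top")
s=r.observe(); print(s['t'],s['eef_pos'],s['wrist_force'].round(2),s['grip_width'],s['joint_velocities'].round(2))
p=r.camera_params("wrist"); im=r.snapshot("wrist"); cv2.imwrite("pics/w12.png",im[:,:,::-1]); np.save("w12.npy",dict(p=p,s=s),allow_pickle=True)
crop(im,210,80,200,180,3.9,"pics/w12a.png")
t=r.snapshot("side"); cv2.imwrite("pics/s12.png",t[:,:,::-1]); crop(t,310,140,100,120,5,"pics/s12a.png")
go(s,[.5032,.0463,.151],-7.2)
```

```text
16.15 [0.50345846 0.04468679 0.15104941] [-0.42 -0.39 -0.96] 0.3032058534505574 [ 0.01 -0.01 -0.01  0.    0.01  0.  ]
shift cm [-0.03  0.16 -0.  ] turn [ 0.01 -0.01  0.2 ]
```

View pics/w12a.png

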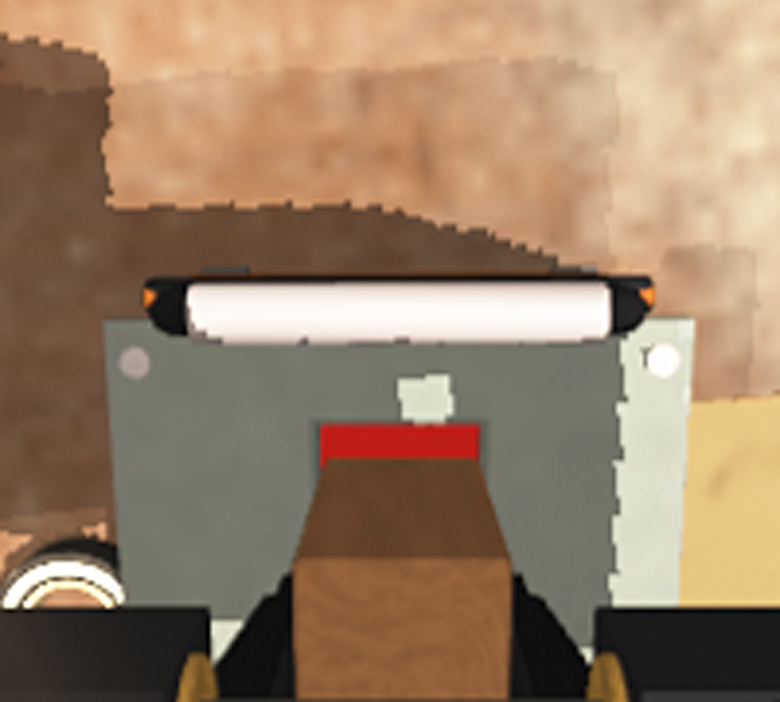

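View pics/s12a.png

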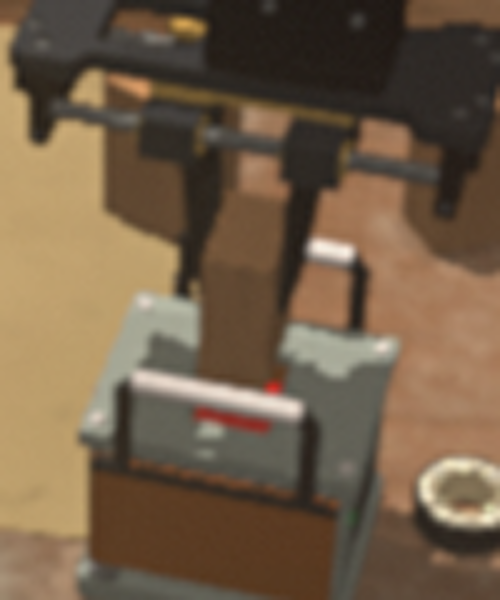

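Run:
```python
from h import *
im=cv2.imread("pics/w12.png")[:,:,::-1]; crop(im,275,175,80,60,9.5,"pics/w12b.png")
D=np.load("w12.npy",allow_pickle=True).item(); p=D['p']; s=D['s']; T=s['eef_pos']; M=R.from_quat(s['tool_rot']).as_matrix()
ex=M[:,1]; ey=-M[:,2]
f=lambda u,v:(210+u/3.9,80+v/3.9)
def show(nm,pts,z):
    W=np.array([atz(p,*f(*a),z) for a in pts]); L=np.c_[(W-T)@ex,(W-T)@ey]*1000; print(nm,L.round(1).tolist(),L.mean(0).round(2))
show("slot outer +y edge",[(316,421),(484,421)],.1); show("screws",[(134,363),(664,361)],.101); show("roof",[(104,319),(694,319)],.1)
show("blank",[(326,460),(478,460)],T[2]-.036)
print(np.degrees(np.arctan2(ex[1],ex[0])))
```

```text
slot outer +y edge [[-16.1, 27.3], [17.6, 27.3]] [ 0.74 27.3 ]
screws [[-51.6, 39.0], [52.7, 39.4]] [ 0.52 39.22]
roof [[-57.3, 47.5], [58.3, 47.5]] [ 0.53 47.52]
blank [[-13.1, 22.5], [15.4, 22.5]] [ 1.14 22.46]
-7.399337163395082
```

View pics/w12b.png

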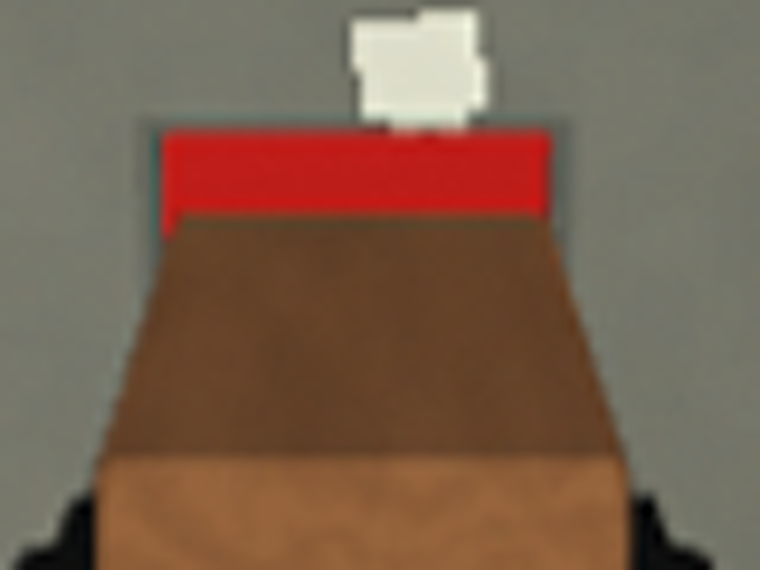

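Emit:
arm_command:
  targets: "0 0.2 0 0 0 0.2; 0 0.2 -0.6 0 0 0.2; 0 0.2 -1.2 0 0 0.2; 0 0.2 -1.6 0 0 0.2; 0 0.2 -2 0 0 0.2"

```text
t: 16.75
eef_pos: [0.5032, 0.0476, 0.1304]
tool_rot: [-0.53, -0.468, 0.53, -0.468]
wrist_force: [0.5, 0.3, -0.7]
grip_width: 0.303
```

Run:
```python
from cell import r
from h import *
t=r.snapshot("side"); crop(t,310,140,100,120,5,"pics/s13a.png")
s=r.observe(); print(s['t'],s['eef_pos'],s['wrist_force'].round(2),s['ft_torque'].round(2),s['grip_width'])
im=r.snapshot("wrist"); cv2.imwrite("pics/w13.png",im[:,:,::-1]); 
crop(im,210,80,200,180,3.9,"pics/w13a.png")
```

```text
16.8 [0.5029727  0.04754458 0.12995697] [-0.94 -0.1  -1.54] [ 0.04 -0.1   0.03] 0.30660697607217124
```

View pics/w13a.png

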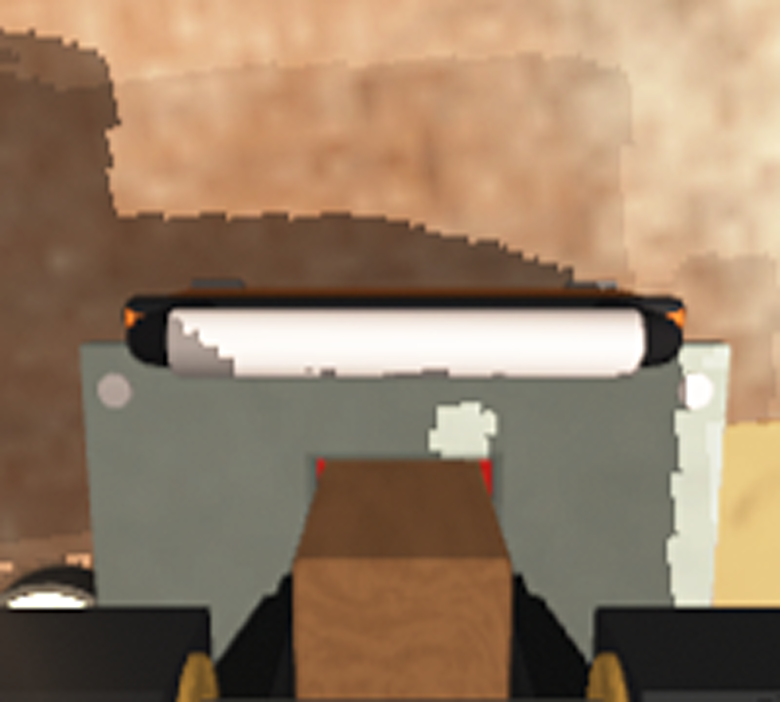

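View pics/s13a.png

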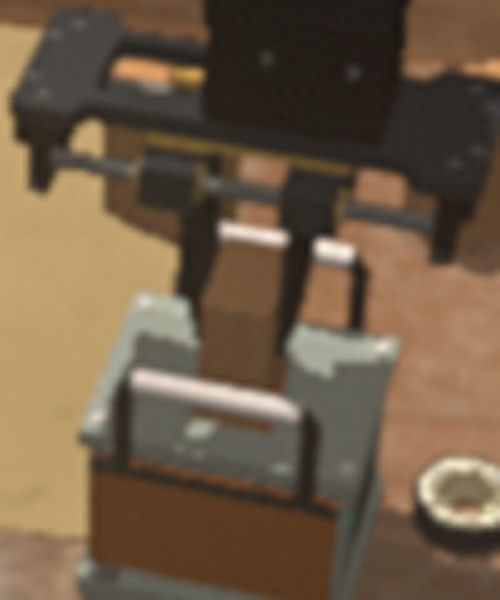

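Emit:
arm_command:
  targets: "0 -0.05 -0.3 0 0 0; 0 -0.06 -0.6 0 0 0; 0 -0.06 -0.9 0 0 0; 0 -0.06 -1.1 0 0 0; 0 -0.06 -1.1 0 0 0"

```text
t: 17.35
eef_pos: [0.5031, 0.0469, 0.1197]
tool_rot: [-0.53, -0.468, 0.53, -0.468]
wrist_force: [-0.3, -1.0, -1.2]
grip_width: 0.305
```

Run:
```python
from cell import r
r.snapshot("side")
s=r.observe(); print(s['t'],s['eef_pos'],s['wrist_force'].round(2),s['ft_torque'].round(2),s['grip_width'])
```

```text
17.4 [0.50324863 0.04694864 0.11985047] [-0.06 -0.18 -0.07] [-0.03 -0.1   0.06] 0.3010117109195814
```

Emit:
arm_command:
  targets: "0 0 -0.2 0 0 0; 0 0 -0.4 0 0 0; 0 0 -0.6 0 0 0; 0 0 -0.75 0 0 0; 0 0 -0.9 0 0 0"

```text
t: 17.9
eef_pos: [0.5033, 0.0469, 0.111]
tool_rot: [0.53, 0.468, -0.53, 0.468]
wrist_force: [-0.1, -0.1, 2.5]
grip_width: 0.303
```

Emit:
arm_command:
  targets: "0 0 0 0 0 0; 0 0 0 0 0 0; 0 0 0 0 0 0; 0 0 0 0 0 0; 0 0 0 0 0 0"

```text
t: 18.4
eef_pos: [0.5033, 0.0469, 0.111]
tool_rot: [0.53, 0.468, -0.53, 0.468]
wrist_force: [-0.1, 1.1, 3.6]
grip_width: 0.306
```

Run:
```python
from cell import r
from h import *
F=[]
for i in range(4):
    s=r.observe(); F.append(s['wrist_force'])
    if i<1: t=r.snapshot("side"); crop(t,310,120,100,130,4.5,"pics/s14a.png")
    elif i<2: im=r.snapshot("wrist"); crop(im,210,80,200,180,3.9,"pics/w14a.png")
    elif i<3: r.snapshot("top")
print(s['t'],s['eef_pos'],np.round(F,2).tolist(),s['ft_torque'].round(2),s['grip_width'])
```

```text
18.55 [0.50331377 0.0469308  0.11099902] [[-0.07, 1.1, 3.58], [0.17, -0.04, 2.11], [-0.66, 1.35, 3.61], [-0.5, 0.43, 2.88]] [ 0.06 -0.17  0.01] 0.3043990843231268
```

View pics/w14a.png

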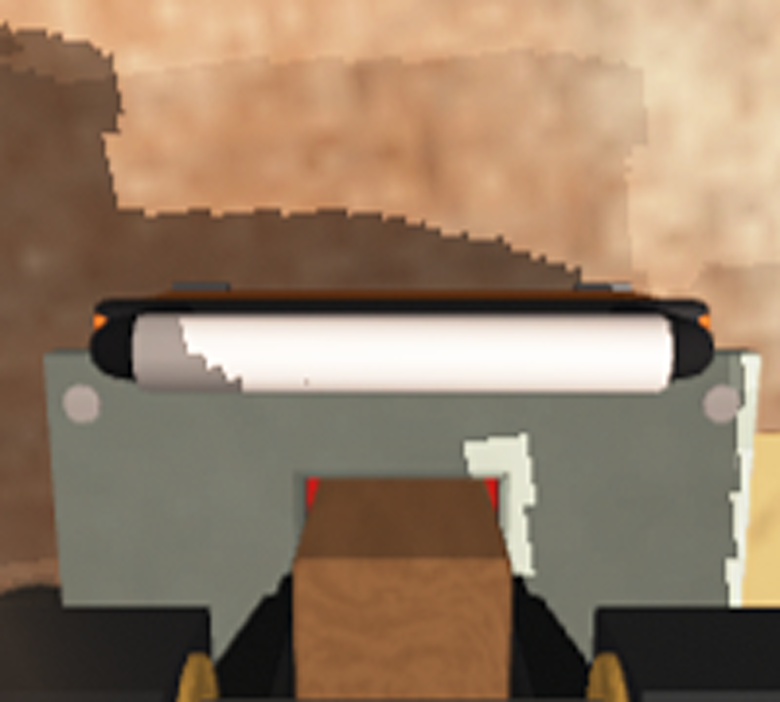

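View pics/s14a.png

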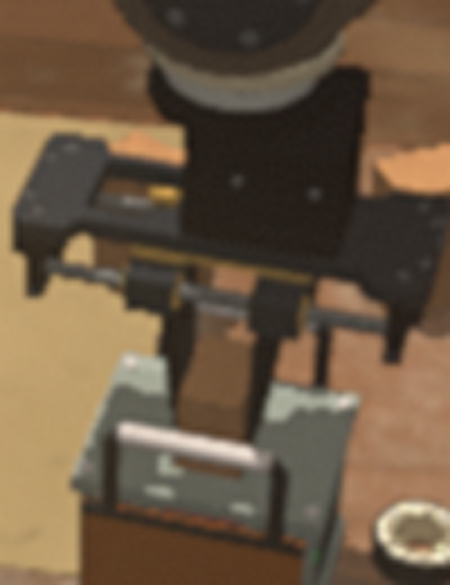

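Run:
```python
from cell import r
s=r.observe(); print(s['t'],s['eef_pos'],s['wrist_force'].round(2),s['grip_width'])
print(r.hand_in())
```

```text
18.55 [0.50331377 0.0469308  0.11099902] [-0.5   0.43  2.88] 0.3043990843231268
the job is handed in; nothing more can be done
None
```

I raised both amber screens to their stops, picked up the smallest brown blank, lowered it through the roof slot and handed in with it still gripped and pressing the pad. The job took about 18.6 s of the 72 s allowed.

**Screens:** each bar was held at its stop with a steady push of about 11–15 N. In the top view both handles line up with the roof edges as upright screens should. I did not look at them from above again after the insertion.

**Blank in the slot:** it went in without touching the roof; the wrist force stayed near zero until it met the pad. The last wrist picture shows it inside the slot and not slipped in the jaws. The fingertips are about 11 mm above the roof, and the grip opening still reads the 29 mm block.

**Pad pressed:** the height reading (tool end at z = 0.111 m, so the blank's underside at about 0.075 m) gives about 5 mm of travel. The wrist force is noisy at 2.1–3.6 N. Corrected for the blank's weight and the sensor's offset it averages about 3.7 N, which points to about 4.3 mm. These agree only roughly, but both are close to half travel.

**Camera disagreement:** the cameras differed by up to about 4 mm on the box's position along x. I went by what the wrist camera showed of blank against slot, plus the screens' stop positions.

The glue bottle, tape roll and wax block were not touched.

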